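Switch the hotplate off and stir the drying balls

TASK

The washed grinding balls on the hotplate are dry. Turn the heat knob anticlockwise all the way, through the click, until it rests against its off stop; the knob sits crooked on its shaft, so go by feel and not by the pointer, and do not force it. Then take the stirring rod from the beaker and stir the balls round in the dish, so that every one is shifted and they cool evenly, and put the rod back in the beaker, with the balls still in the dish and the dish still in place on the heating plate, and the other things left alone.

Things in the scene. Friction and masses are not known exactly. Their poses are not given: they have to be found in the camera images.
- hotplate: white hotplate, 244 (x) x 172 (y) x 89 mm, fixed; sloping black control panel on the side facing the robot. Origin under its centre, z up, x from panel to rear. Heating plate on top: 152 x 152 mm, face at z = 89 mm, middle at x = +36 mm. The panel rises to the rear at 22 degrees, from x = -130, z = 45 mm to x = -48, z = 78 mm; the knob's axis stands square to it at x = -89, y = 0, z = 61.5 mm.
- heat_knob (a joint): angle of the grey heat knob, rad. 0 = off, the hard anticlockwise end stop (seen looking at the panel); grows clockwise to 4.71 = hottest. Steady friction 0.1 N m; from 0.41 to 0.25 rad an off-switch cam resists (0.33 N m in all, 11 to 14 N pushed 30 to 24 mm from the axis), then clicks over and the knob runs on easily to the stop. It stays where it is left.
- knob_grip (a point): on the knob's axis, 20 mm out from the panel; z straight out of the panel (22 degrees from upright), x along the bar to its pointer end (red line), turning with the knob. Skirt 58 mm wide, 8 high; bar across it 62 mm long, 11 thick, from 7 to 31 mm above the panel. At off the pointer is only within 0.42 rad of the red dot (135 degrees anticlockwise from up-slope).
- plate_mid (a point): middle of the heating plate's upper face.
- dish: round glass dish, 114 mm outer diameter, 50 mm high, wall 4 mm, floor 5 mm thick and flat, 0.6 kg; it stands loose on the heating plate. Origin in the middle of its underside, z up.
- dish_in (a point): middle of the dish's inner floor; inner radius there 51 to 53 mm, the rim is 45 mm higher.
- beaker: clear 150 ml beaker with the stirring rod in it, standing loose on the worktop, 58 mm outer diameter, inner radius about 23 mm, 83 mm high, floor 2 to 3 mm thick; origin in the middle of its underside, z up.
- rod: straight round stirring rod, bare steel with a blue sleeve on its upper 65 mm, 160 mm long, 10 mm thick, with rounded ends, 60 g. Origin at the tip of its lower end, z axis along the rod to its upper end. At the start it leans in the beaker about 28 degrees from upright, its lower end in the corner of the beaker's floor, its shaft on the rim.
- rod_foot (a point): tip of the rod's lower end (z axis along the rod).
- rod_grip (a point): point on the rod's axis, 125 mm from its lower end and 35 mm below its upper end, a good place to hold it.
- amber_bottle: brown reagent bottle with a black cap, 52 mm diameter, 112 mm high, a bystander; origin under it.
- timer: white digital timer lying on its back, 62 x 66 x 16 mm, a bystander; origin under it.
- tape: yellow roll of tape lying flat, 62 mm diameter, 19 mm high, a bystander; origin under it.
- ball_1_center (a point): centre of one of the six white ceramic grinding balls, 20 mm diameter, 18 g, that lie on the dish's floor.
- ball_2_center (a point): centre of one of the six white ceramic grinding balls, 20 mm diameter, 18 g, that lie on the dish's floor.
- ball_3_center (a point): centre of one of the six white ceramic grinding balls, 20 mm diameter, 18 g, that lie on the dish's floor.
- ball_4_center (a point): centre of one of the six white ceramic grinding balls, 20 mm diameter, 18 g, that lie on the dish's floor.
- ball_5_center (a point): centre of one of the six white ceramic grinding balls, 20 mm diameter, 18 g, that lie on the dish's floor.
- ball_6_center (a point): centre of one of the six white ceramic grinding balls, 20 mm diameter, 18 g, that lie on the dish's floor.
Not all that is in view belongs to the job. Leave any turquoise look-alike of the beaker alone. Of the things shaped like the dish, the glass one is meant.

How it is judged:
By the outcome, as a careful person would: the job done as asked, in the order asked, and still so for the second after the job is handed in, with the robot touching nothing.
It also fails if it takes over 72 s, if anything falls off the work surface, if the arm or the gripper's body presses on something with over 40 N, if the wrist force passes 120 N, or if a joint passes its speed limit or range.

ROBOT

A 7-joint arm with a two-finger parallel gripper is mounted at the origin on a cart in front of the work surface, level with it; the furniture and walls round the work are solid. World frame = base frame: x ahead of the robot, y to its left, z up, the work surface at z = 0. Lengths are in m, angles in rad, forces in N, time in s.
With the tool pointing down it reaches from about 0.425 to 0.925 m from the base axis. Payload 6.8 kg.
Tool frame: the origin (TCP) lies at the very end of the fingers, on their centre line; the grasp point (between the pads) lies 19 mm behind it; z points along the fingers, y is the line along which they close (so a half turn about z gives the same grasp; the last joint's range is limited). The gripper opens to 85 mm and grips with 20 to 120 N. Pads are 22 mm wide; open, the fingers measure 114 mm over their backs; the gripper's body (76 mm by 85 mm) begins 54 mm behind the grasp point. The pads swing forward as they close: fully open they stand 13 mm farther back than shut.
Start: joints at [1.128, 0.477, 0.022, 1.555, -0.011, 1.109, -0.083], TCP at [0.222, -0.638, 0.231] pointing down, gripper open.
Joint ranges: [-2.96, 2.96], [-0.34, 2.1], [-1.41, 1.46], [0.24, 2.44], [-1.37, 4.51], [0.17, 1.92], [-2.96, 2.96]. Speed limits (rad/s): [2.39, 2.39, 3.14, 3.14, 3.14, 3.14, 3.14].

INTERFACE

Orientations are given as a rotation vector (axis times angle).
In Python, from bench import r gives the robot as it stands.
- The arm moves only by the tool play_rows, never from a script. Its argument "targets" is text: rows parted by semicolons, each of 5 numbers parted by spaces: the closure, from -1 (fully open) to 1 (shut), then the shift along the tool's x, y, z in m, then the turn about the tool's z in rad. In form: gripper dx dy dz spin; .... A call has 1 to 8 rows; each row is the pose to reach, as a shift and turn from the pose commanded when the call began, along the tool's axes at that moment; what a row does not reach only later rows make up. A row lasts 1/12 s, in which the tool goes at most 41.7 mm and 7.16 degrees, less where a joint would pass 70% of its speed; a pose out of reach is approached as far as the arm can. A call with a gripper value outside its range is refused whole. The fingers move at their own pace and stop on an object; "squeeze" is the grip in N (left out, the last holds). Time passes only in rows, so rows that repeat a pose let the fingers close. It gives the time, the measured TCP pose, the force, the opening and the grip force at its end, in the units of the state.
- r.get_obs(): the state, without advancing time (a new reading comes with each control period).
- r.grab_frame(name): name is "scene" or "top" or "wrist"; returns the picture (480x640x3 uint8, red, green, blue); there is no depth.
- r.camera_info(name): a dict with "fov_y" (degrees; the focal length in pixels is half the picture's height over the tangent of half this angle, whatever the lens; pixels are square), "cx", "cy" (the principal point, pixels), "position" and "rotation" of the camera in the world. Camera axes: x right, y down, z forward; pixel columns grow to the right and rows downward; lengths in m; the calibration is good to about 2 mm. A picture is of the moment at which its call begins: read the wrist's pose just before it. camera_info takes no time and is no camera call; for the wrist camera it gives the pose at the moment of the call.
- r.hand_in(): hands the job in; it is judged then, once.
The state is a dict: "clock": time; "joints": joint angles; "qvel": joint speeds; "tau": joint torques, N m; "tcp_pos": TCP position; "orientation": TCP orientation; "contact_force": force on the tool from outside, world axes, zero at the start; "moment": the same for the moment, N m; "grip_width": finger opening in m; "gripper_force": force on a finger pad.
Only numpy, scipy, OpenCV 4.12 (cv2) and the standard library are available. Lean on these libraries where they do the work, as an engineer would, in place of code of your own. Each camera call takes 0.05 s, during which the arm holds its last target. There are 200 camera calls.

## Working session

There is one attempt and no reset: what is moved stays moved. The work goes in short steps, Python scripts to look and compute and a tool call to move; the robot and the scene stay as the last step left them, time stands still between calls to the robot, and variables do not carry over. Pictures are saved under pics/ and viewed, at most 10 in all, crops included, and the job is handed in when it is done.

Besides the shell and the picture viewer there is one more tool, called after "Call:" as name(argument=value, ...) on one line, values as JSON. play_rows: Moves the arm, as the interface text tells. Its arguments: {"type":"object","properties":{"targets":{"type":"string"},"squeeze":{"type":"number"}},"required":["targets"]}

```bash
ls; mkdir -p pics; python3 - <<'E'
from bench import r
import cv2
for n in ["scene","top","wrist"]:
    print(n,r.camera_info(n)); f=r.grab_frame(n); cv2.imwrite(f"pics/{n}0.png",f[:,:,::-1])
print(r.get_obs())
E
```

```text
pics
scene {'fov_y': 55.89397820018204, 'cx': 313.73840339083154, 'cy': 239.8480279547918, 'position': array([ 0.21686983, -0.56469477,  0.79704532]), 'rotation': array([-2.29392294,  0.63565206, -0.26105261])}
top {'fov_y': 49.68057728512808, 'cx': 313.2939217794447, 'cy': 238.0743873140822, 'position': array([0.29193941, 0.006669  , 1.41026386]), 'rotation': array([-2.12721194,  2.08150384, -0.21930142])}
wrist {'fov_y': 61.02921615787667, 'cx': 320.98706191557596, 'cy': 241.87467092129722, 'position': array([ 0.29008301, -0.61342666,  0.37368891]), 'rotation': array([ 2.36136481, -1.67817395, -0.24635054])}
{'clock': 0.15, 'joints': array([ 1.12791306,  0.47760899,  0.02235821,  1.55617366, -0.01151836,
        1.10931811, -0.0830619 ]), 'qvel': array([ 0.00080693, -0.00177153,  0.0006285 , -0.00365713, -0.0004771 ,
        0.00114941,  0.00022795]), 'tau': array([ 3.41515777e-03, -5.96922719e+01,  1.61070630e+00, -2.81491953e+01,
        1.27382367e-02,  6.48802394e-03,  3.89869717e-05]), 'tcp_pos': array([ 0.22163095, -0.63711223,  0.23057152]), 'orientation': array([-3.09634641e+00, -5.23258739e-01,  4.91438301e-04]), 'contact_force': array([ 0.21371735, -0.26890193, -0.25895517]), 'moment': array([-0.01187737,  0.01260154,  0.00256   ]), 'gripper_force': 0.0, 'grip_width': 0.08573990722011686}
```

View pics/scene0.png

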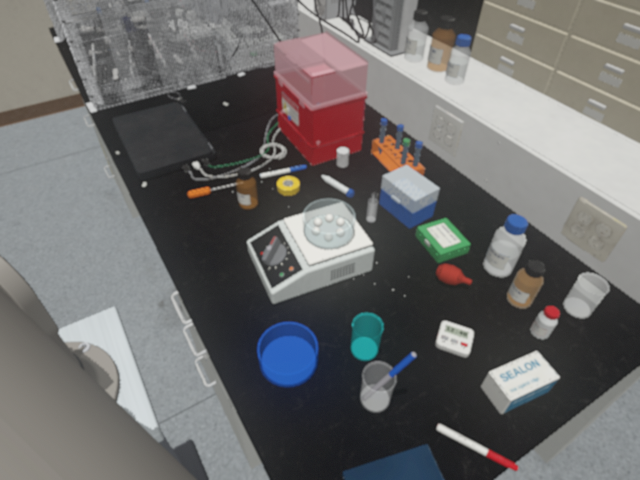

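View pics/top0.png

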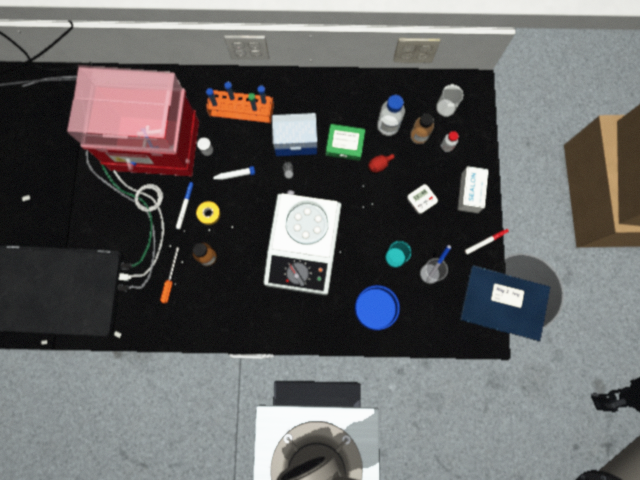

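The top view shows the hotplate at about (303,240), with the knob near (298,270). The rod's beaker is at (433,270) with its blue sleeve pointing up and to the right. The turquoise look-alike is at (398,253) and the blue bowl at (377,307). Next I'll localise these and zoom in.

```bash
cat > h.py <<'E'
import numpy as np, cv2
from scipy.spatial.transform import Rotation as R
from bench import r
def cam(n):
    c=r.camera_info(n); f=240/np.tan(np.radians(c['fov_y'])/2)
    return f,c['cx'],c['cy'],np.array(c['position']),R.from_rotvec(c['rotation']).as_matrix()
def ray(C,p):
    f,cx,cy,o,M=C; d=M@np.array([(p[0]-cx)/f,(p[1]-cy)/f,1]); return o,d/np.linalg.norm(d)
def plane(C,p,z):
    o,d=ray(C,p); return o+d*(z-o[2])/d[2]
def tri(C1,p1,C2,p2):
    o1,d1=ray(C1,p1);o2,d2=ray(C2,p2)
    s=np.linalg.lstsq(np.c_[d1,-d2],o2-o1,rcond=None)[0]
    a,b=o1+s[0]*d1,o2+s[1]*d2; return (a+b)/2,np.linalg.norm(a-b)
def proj(C,X):
    f,cx,cy,o,M=C; v=M.T@(np.asarray(X)-o); return np.array([cx+f*v[0]/v[2],cy+f*v[1]/v[2]])
E
python3 - <<'E'
from h import *
T,S=cam('top'),cam('scene')
t=cv2.imread('pics/top0.png');s=cv2.imread('pics/scene0.png')
for z in (0,.05,.139): print('pl',z,plane(T,(303,240),z))
for n,C,im in(('top',T,t),('scene',S,s)):
    hsv=cv2.cvtColor(im,cv2.COLOR_BGR2HSV)
    b=cv2.inRange(hsv,(100,140,60),(125,255,255))
    cs,_=cv2.findContours(b,0,1)
    for c in cs:
        if cv2.contourArea(c)>15: print(n,'blue',cv2.minAreaRect(c),cv2.contourArea(c))
a=cv2.resize(t[185:305,255:345],None,fx=5,fy=5,interpolation=cv2.INTER_CUBIC) 
cv2.imwrite('pics/c1.png',np.hstack([cv2.resize(t[185:305,260:345],None,fx=4,fy=4,interpolation=2)[:480],cv2.resize(s[190:305,240:385],(440,480),interpolation=2)]))
E
```

```text
pl 0 [0.59392149 0.04934516 0.        ]
pl 0.05 [0.58321491 0.0478321  0.05      ]
pl 0.139 [0.5641572  0.04513886 0.139     ]
top blue ((377.0, 307.5), (45.0, 44.0), 90.0) 1588.5
top blue ((505.35302734375, 303.0882568359375), (81.24943542480469, 54.81304931640625), 14.03624439239502) 4128.0
top blue ((443.2646789550781, 255.05882263183594), (5.316455841064453, 17.32135581970215), 30.963756561279297) 68.0
top blue ((188.77981567382812, 189.73394775390625), (5.555392265319824, 16.66617774963379), 16.699243545532227) 72.5
top blue ((251.5, 170.0), (8.0, 5.0), 90.0) 29.0
top blue ((295.5606689453125, 151.51756286621094), (6.434854984283447, 41.12711715698242), 87.70938873291016) 198.0
top blue ((394.50006103515625, 102.5000228881836), (15.55634880065918, 16.970561981201172), 45.0) 201.0
top blue ((209.0, 92.0), (8.0, 6.0), 90.0) 40.0
top blue ((260.5, 89.5), (9.0, 7.0), 90.0) 49.0
top blue ((227.5, 85.5), (7.0, 7.0), 90.0) 41.5
scene blue ((376.5517272949219, 472.87933349609375), (14.669933319091797, 35.28211975097656), 68.19859313964844) 120.0
scene blue ((400.8230285644531, 365.1548767089844), (8.09019947052002, 29.256418228149414), 48.8140754699707) 187.5
scene blue ((287.0, 354.0), (66.0, 62.0), 90.0) 3297.5
scene blue ((515.7000122070312, 224.40000915527344), (19.28989028930664, 17.39252471923828), 18.43494987487793) 265.0
scene blue ((417.3285217285156, 215.805419921875), (17.942169189453125, 36.52998733520508), 80.21759033203125) 310.5
scene blue ((298.5588684082031, 167.73532104492188), (3.1529629230499268, 13.824529647827148), 75.96376037597656) 24.5
scene blue ((463.0, 36.5), (3.0, 10.0), 90.0) 21.0
```

View pics/c1.png

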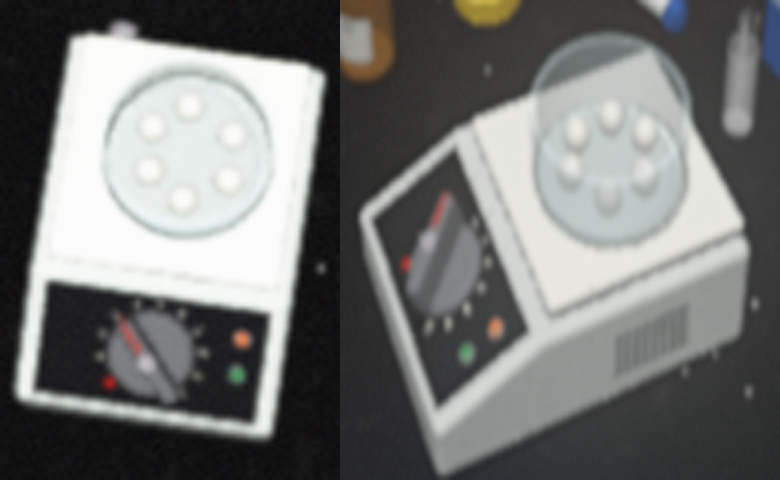

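The crop shows the knob's pointer (red) at up-left, from hub (147,363) to tip (118,318). The red dot is at (110,383) and the six balls form a ring in the dish around (188,152). Next I'll compute the hotplate pose and where to move.

```bash
python3 - <<'E'
from h import *
T,S=cam('top'),cam('scene')
t=cv2.imread('pics/top0.png');s=cv2.imread('pics/scene0.png')
# hotplate rear/right top-edge corners in crop (4x,off 260,185)
g=lambda u,v:(260+u/4,185+v/4)
c=plane(T,g(188,152),.139); print('dish rim ctr',c)
w=cv2.inRange(t,(150,150,150),(255,255,255)); w[:180]=0; w[:,:255]=0; w[:,345:]=0; w[300:]=0
cs=max(cv2.findContours(w,0,1)[0],key=cv2.contourArea); print(cv2.minAreaRect(cs))
for z,p in((.089,(75,37)),(.089,(322,70)),(.045,(22,400)),(.045,(268,432))): print(plane(T,g(*p),z))
k=tri(T,g(147,363),S,(240+(427-340)*145/440,190+240*115/480)); print('knob dot',k)
tip=tri(T,g(118,318),S,(240+(446-340)*145/440,190+196*115/480)); print('ptr tip',tip)
# rod sleeve: upper end
for n,p in(('top',(443.26,255.06)),):
    print('sleeve mid',tri(T,(443.26,255.06),S,(400.8,365.15)))
print('beaker', plane(T,(433,270),.083), plane(T,(434,270),0))
o=r.get_obs(); print(R.from_rotvec(o['orientation']).as_matrix())
C=cam('wrist'); M=R.from_rotvec(o['orientation']).as_matrix()
print('cam in tool',M.T@(C[3]-o['tcp_pos']),M.T@C[4])
E
```

```text
dish rim ctr [0.60828048 0.03619981 0.139     ]
((302.0792236328125, 241.4794464111328), (65.11988830566406, 96.17542266845703), 8.652542114257812)
[0.69786804 0.11441966 0.089     ]
[ 0.67848233 -0.04993339  0.089     ]
[0.46051087 0.14391606 0.045     ]
[ 0.44287772 -0.01901743  0.045     ]
knob dot (array([0.48003996, 0.06023324, 0.09076047]), np.float64(0.0007253307072189529))
ptr tip (array([0.50719579, 0.08004947, 0.09239989]), np.float64(0.003542188209186877))
sleeve mid (array([ 0.53917366, -0.31250147,  0.10839369]), np.float64(0.00030409934095257363))
beaker [ 0.50403808 -0.29097503  0.083     ] [ 0.51736046 -0.31232831  0.        ]
[[ 9.44469049e-01  3.28599957e-01 -5.32582043e-04]
 [ 3.28600378e-01 -9.44468195e-01  1.27314140e-03]
 [-8.46525904e-05 -1.37744931e-03 -9.99999048e-01]]
cam in tool [ 7.24220911e-02 -2.31371934e-05 -1.43253550e-01] [[-1.01802028e-05 -9.58571284e-01 -2.84852758e-01]
 [ 9.99999982e-01  4.47594509e-05 -1.86360587e-04]
 [ 1.91389760e-04 -2.84852754e-01  9.58571266e-01]]
```

View pics/wrist0.png

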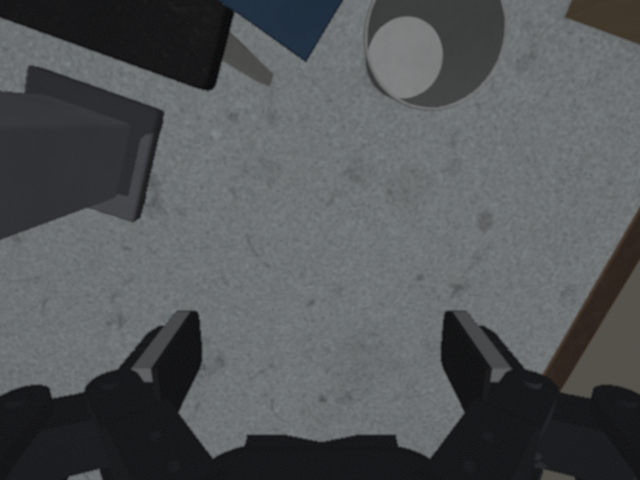

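The wrist camera shows floor, with the fingers at the bottom; it looks ahead along tool +x. I'll move over the hotplate.

Call:
play_rows(targets="-1 0.526 -0.545 -0.07 0;-1 0.526 -0.545 -0.07 0;-1 0.526 -0.545 -0.07 0;-1 0.526 -0.545 -0.07 0;-1 0.526 -0.545 -0.07 0;-1 0.526 -0.545 -0.07 0;-1 0.526 -0.545 -0.07 0;-1 0.526 -0.545 -0.07 0")

```text
clock: 0.82
tcp_pos: [0.3613, -0.3342, 0.2621]
orientation: [3.098, 0.523, -0.0]
contact_force: [0.6, -0.5, 0.9]
grip_width: 0.0858
gripper_force: 0.0
```

```bash
cat >> h.py <<'E'
def to(x,y,z,yawdeg):
    o=r.get_obs(); M=R.from_rotvec(o['orientation']).as_matrix()
    d=M.T@(np.array([x,y,z])-o['tcp_pos']); yaw=np.degrees(np.arctan2(M[1,0],M[0,0]))
    s=-(yawdeg-yaw+180)%360-180 if False else -(((yawdeg-yaw+180)%360)-180)
    print('t%.2f'%o['clock'],'pos',o['tcp_pos'].round(4),'yaw %.1f'%yaw,'q7 %.2f'%o['joints'][6],'-> shift',d.round(4),'spin %.3f'%np.radians(s),'F',o['contact_force'].round(1))
E
python3 -c "
from h import *
to(.54,.05,.30,-55)"
```

```text
t0.82 pos [ 0.3613 -0.3342  0.2621] yaw 19.2 q7 -0.64 -> shift [ 0.295  -0.3042 -0.038 ] spin 1.295 F [ 0.6 -0.5  0.9]
```

Call:
play_rows(targets="-1 0.285 -0.294 -0.038 1.295;-1 0.285 -0.294 -0.038 1.295;-1 0.285 -0.294 -0.038 1.295;-1 0.285 -0.294 -0.038 1.295;-1 0.285 -0.294 -0.038 1.295;-1 0.285 -0.294 -0.038 1.295;-1 0.285 -0.294 -0.038 1.295;-1 0.285 -0.294 -0.038 1.295")

```text
clock: 1.48
tcp_pos: [0.4821, -0.0772, 0.2885]
orientation: [3.033, -0.819, 0.0]
contact_force: [1.2, -0.8, 0.4]
grip_width: 0.0855
gripper_force: 0.0
```

```bash
python3 -c "
from h import *
to(.54,.05,.30,-55)"
```

```text
t1.48 pos [ 0.4821 -0.0772  0.2885] yaw -30.2 q7 -2.11 -> shift [-0.0139 -0.1391 -0.0115] spin 0.433 F [ 1.2 -0.8  0.4]
```

Call:
play_rows(targets="-1 -0.014 -0.133 -0.011 0.433;-1 -0.014 -0.133 -0.011 0.433;-1 -0.014 -0.133 -0.011 0.433;-1 -0.014 -0.133 -0.011 0.433;-1 -0.014 -0.133 -0.011 0.433;-1 -0.014 -0.133 -0.011 0.433;-1 -0.014 -0.133 -0.011 0.433;-1 -0.014 -0.133 -0.011 0.433")

```text
clock: 2.15
tcp_pos: [0.5356, 0.0418, 0.2991]
orientation: [2.789, -1.445, -0.0]
contact_force: [-0.3, 0.3, -0.4]
grip_width: 0.0856
gripper_force: 0.0
```

```bash
python3 -c "
from h import *
to(.54,.05,.30,-55)
C=cam('wrist'); f=r.grab_frame('wrist'); cv2.imwrite('pics/w1.png',f[:,:,::-1]); import pickle; pickle.dump(C,open('w1.pkl','wb'))
im=f[:,:,::-1].copy()
print(proj(C,[.48,.06,.0908]))
"
```

```text
t2.15 pos [0.5356 0.0418 0.2991] yaw -54.8 q7 -2.80 -> shift [-0.0041 -0.0083 -0.001 ] spin 0.004 F [-0.3  0.3 -0.4]
[359.02387876 257.4701583 ]
```

View pics/w1.png

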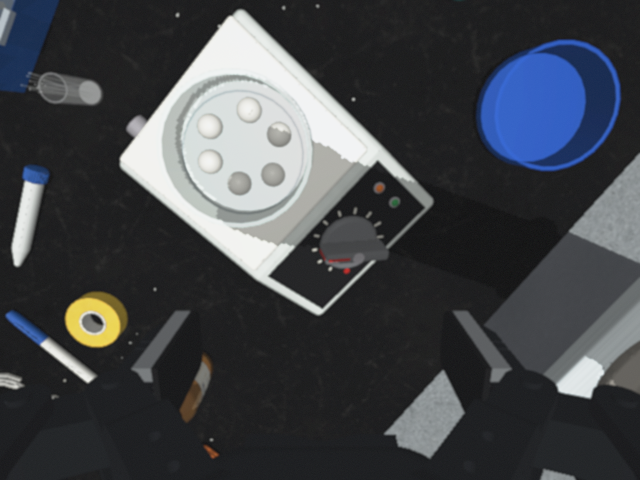

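The wrist view shows the knob bar around (325–388, 255) with a red pointer line near (335,262), and the dish at (245,145). I'll zoom in on the knob.

```bash
python3 -c "
from h import *
im=cv2.imread('pics/w1.png')
cv2.imwrite('pics/c2.png',cv2.resize(im[175:325,260:440],None,fx=4,fy=4,interpolation=2))
hsv=cv2.cvtColor(im,cv2.COLOR_BGR2HSV)
m=cv2.inRange(hsv,(0,120,60),(8,255,255))|cv2.inRange(hsv,(172,120,60),(180,255,255))
for c in cv2.findContours(m,0,1)[0]:
    if cv2.contourArea(c)>3 : print(cv2.minAreaRect(c))
"
```

```text
((346.5000305175781, 270.5000305175781), (5.656853675842285, 7.071067810058594), 45.0)
((338.98455810546875, 259.7677001953125), (1.6629749536514282, 20.08873748779297), 86.18592071533203)
((321.8000183105469, 254.60003662109375), (9.838699340820312, 1.7888542413711548), 63.43495178222656)
```

View pics/c2.png

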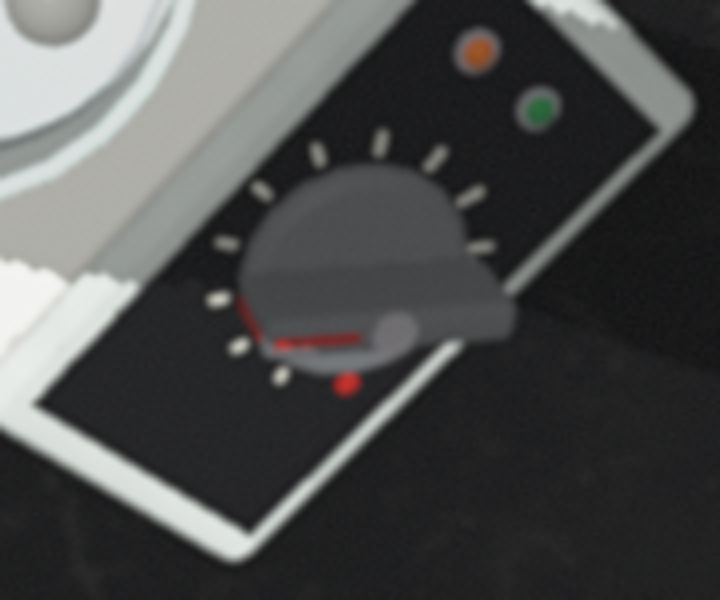

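```bash
python3 -c "
from h import *
import pickle
C=pickle.load(open('w1.pkl','rb'))
g=lambda u,v:(260+u/4,175+v/4)
K=plane(C,g(395,332),.0902);print('K',K)
psi=np.radians(-6.5); X=np.array([np.cos(psi),np.sin(psi),0]);Y=np.array([-X[1],X[0],0]);b=np.radians(22)
U=X*np.cos(b)+np.array([0,0,np.sin(b)]); N=-X*np.sin(b)+np.array([0,0,np.cos(b)])
def pp(p,h=0):
    o,d=ray(C,p); return o+d*(((K+h*N-o)@N)/(d@N))
for nm,p,h in(('tip',g(265,347),0),('tail',g(515,318),0),('dot',g(347,383),-.031),('c1',g(30,408),-.031),('c2',g(250,530),-.031),('c3',g(660,128),-.031),('orange',g(478,52),-.03)):
    q=pp(p,h)-K; print(nm,(q@U*1e3).round(1),(q@Y*1e3).round(1),'ang',np.degrees(np.arctan2(q@Y,q@U)).round(1))
im=cv2.imread('pics/w1.png')
# dish rim/base rough
for c in((245,145),):print('dish?',plane(C,c,.139),plane(C,c,.1))
"
```

```text
K [0.47973261 0.06068516 0.0902    ]
tip 23.6 20.2 ang 40.6
tail -22.7 -19.5 ang -139.4
dot -25.2 25.4 ang 134.8
c1 39.4 75.1 ang 62.3
c2 -36.3 74.0 ang 116.1
c3 -40.1 -74.2 ang -118.4
orange 15.7 -58.3 ang -74.9
dish? [0.61252193 0.02808459 0.139     ] [0.6170391  0.03391204 0.1       ]
```

```bash
cat >> h.py <<'E'
psi=np.radians(-7); X=np.array([np.cos(psi),np.sin(psi),0]);Y=np.array([-X[1],X[0],0]);b=np.radians(22);Z=np.array([0,0,1.])
U=X*np.cos(b)+Z*np.sin(b); N=-X*np.sin(b)+Z*np.cos(b)
K=np.array([.4798,.0605,.0902]); A=K-.013*N
def kp(a,rad=.036,back=.0165,up=0):
    a=np.radians(a); er=np.cos(a)*U+np.sin(a)*Y; et=-np.sin(a)*U+np.cos(a)*Y
    p=A+rad*er-back*et+up*Z; return p,np.degrees(np.arctan2(et[1],et[0]))-180
def rows(c,ps):
    """from commanded (pos,yaw) to list of (pos,yaw), in tool axes"""
    y=np.radians(c[1]); M=np.array([[np.cos(y),np.sin(y),0],[np.sin(y),-np.cos(y),0],[0,0,-1]])
    print(';'.join('1 %.4f %.4f %.4f %.3f'%(*(M.T@(p-c[0])),-np.radians((w-c[1]+180)%360-180)) for p,w in ps))
E
python3 -c "
from h import *
p,w=kp(40.6,back=.0265,up=.06); print(p,w); to(*p,w)
rows((p,w),[kp(40.6,back=.0265)])
for a in(40,90,135): print(kp(a))
"
```

```text
[0.52606173 0.05815179 0.1548463 ] -58.52609143422424
t2.20 pos [0.5356 0.0418 0.2992] yaw -54.8 q7 -2.80 -> shift [-0.0189 -0.0017  0.1443] spin 0.065 F [-0.1  0.3 -0.2]
1 0.0000 0.0000 0.0600 -0.000
(array([0.52105261, 0.06601429, 0.09245044]), np.float64(-59.11709713317609))
(array([0.50420538, 0.09377375, 0.08432762]), np.float64(-7.0))
(array([0.4764685 , 0.09831095, 0.07298132]), np.float64(-319.83618249609475))
```

Call:
play_rows(targets="1 -0.019 -0.002 0.144 0;1 -0.019 -0.002 0.144 0;1 -0.019 -0.002 0.144 0;1 -0.019 -0.002 0.144 0;1 -0.019 -0.002 0.144 0;1 -0.019 -0.002 0.144 0;1 -0.019 -0.002 0.144 0;1 -0.019 -0.002 0.144 0", squeeze=60)

```text
clock: 2.87
tcp_pos: [0.5284, 0.0598, 0.1576]
orientation: [-2.788, 1.444, -0.005]
contact_force: [-0.1, -0.0, 0.0]
grip_width: 0.0001
gripper_force: 0.0
```

```bash
python3 -c "
from h import *
p,w=kp(40.6,back=.0265,up=0); print(p,w); to(*p,w); print(r.get_obs()['grip_width'])
im=r.grab_frame('wrist'); C=cam('wrist')
q=proj(C,K);print(q)
cv2.imwrite('pics/w2.png',im[150:,120:520,::-1])
"
```

```text
[0.52606173 0.05815179 0.0948463 ] -58.52609143422424
t2.87 pos [0.5284 0.0598 0.1576] yaw -54.8 q7 -2.90 -> shift [-0.0001  0.0031  0.0627] spin 0.066 F [-0.1 -0.   0. ]
8.718695155664296e-05
[390.63579109 307.0330208 ]
```

View pics/w2.png

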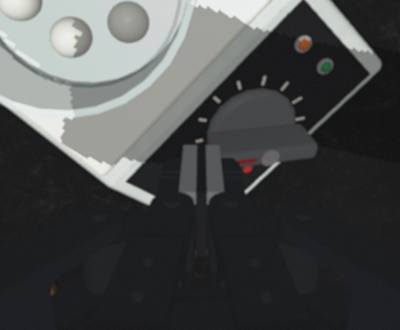

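The closed fingertips are only about 14 mm wide at the tip, and K projects onto the hub, so the pose is confirmed. I'll use a push radius of 28 mm.

```bash
python3 -c "
from h import *
o=r.get_obs(); c=(o['tcp_pos'],-54.8)
f=lambda a,b=.0165,u=0:(kp(a,.028,b,u)[0],kp(a,.028,b)[1]+5)
rows(c,[f(40.6,.0265,.06),f(40.6,.0265)])
rows(f(40.6,.0265),[f(40.6,.020),f(44),f(48),f(53),f(58),f(64),f(70),f(76)])
"
```

```text
1 0.0002 0.0105 0.0049 -0.022;1 0.0002 0.0105 0.0649 -0.022
1 -0.0063 -0.0005 0.0016 -0.000;1 -0.0113 -0.0019 0.0026 -0.059;1 -0.0133 -0.0030 0.0028 -0.129;1 -0.0158 -0.0042 0.0032 -0.217;1 -0.0184 -0.0051 0.0036 -0.306;1 -0.0217 -0.0060 0.0043 -0.415;1 -0.0249 -0.0065 0.0050 -0.525;1 -0.0282 -0.0067 0.0059 -0.637
```

Call:
play_rows(targets="1 0 0.0105 0.005 -0.022;1 0 0.0105 0.035 -0.022;1 0 0.0105 0.055 -0.022;1 0 0.0105 0.065 -0.022;1 0 0.0105 0.065 -0.022;1 0 0.0105 0.065 -0.022")

```text
clock: 3.42
tcp_pos: [0.5187, 0.0542, 0.0912]
orientation: [-2.806, 1.412, -0.001]
contact_force: [-0.8, -0.9, 0.4]
grip_width: -0.0002
gripper_force: 0.0
```

```bash
python3 -c "
from h import *
to(*kp(40.6,.028,.0265)[0],-53.5)
"
```

```text
t3.42 pos [0.5187 0.0542 0.0912] yaw -53.4 q7 -2.90 -> shift [ 0.0011 -0.0006 -0.0014] spin 0.001 F [-0.8 -0.9  0.4]
```

Call:
play_rows(targets="1 -0.005 -0.0005 0.0006 0;1 -0.010 -0.002 0.0015 -0.059;1 -0.012 -0.003 0.0018 -0.129;1 -0.015 -0.0042 0.0022 -0.217;1 -0.0175 -0.005 0.0026 -0.306;1 -0.021 -0.006 0.0033 -0.415;1 -0.024 -0.0065 0.004 -0.525;1 -0.027 -0.0067 0.0049 -0.637")

```text
clock: 4.08
tcp_pos: [0.5101, 0.0799, 0.0874]
orientation: [-3.107, 0.455, -0.009]
contact_force: [4.5, -1.2, -1.1]
grip_width: 0.0004
gripper_force: 1.9
```

```bash
python3 -c "
from h import *
f=lambda a,b=.0165,u=0:(kp(a,.028,b,u)[0],kp(a,.028,b)[1]+5)
to(*f(76)[0],f(76)[1])
c=(r.get_obs()['tcp_pos'],f(76)[1])
rows(f(76),[f(a) for a in (80,84,88,92)])
im=r.grab_frame('wrist');cv2.imwrite('pics/w3.png',im[150:,120:520,::-1])
"
```

```text
t4.08 pos [0.5101 0.0799 0.0874] yaw -16.7 q7 -2.41 -> shift [-0.0017  0.0001  0.0007] spin 0.007 F [ 4.5 -1.2 -1.1]
1 -0.0018 -0.0012 0.0006 -0.075;1 -0.0037 -0.0023 0.0013 -0.150;1 -0.0056 -0.0033 0.0020 -0.225;1 -0.0076 -0.0041 0.0027 -0.300
```

View pics/w3.png

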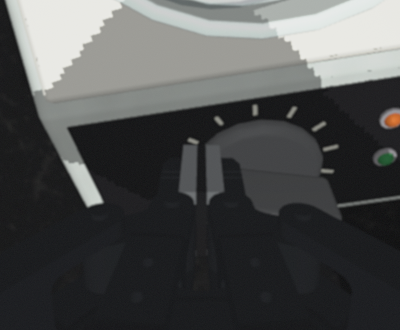

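The bar has turned to roughly crosswise, with its tail at the right. The push force is 4.7 N, which matches friction. Continuing.

Call:
play_rows(targets="1 -0.0018 -0.0012 0.0006 -0.075;1 -0.0037 -0.0023 0.0013 -0.15;1 -0.0056 -0.0033 0.002 -0.225;1 -0.0076 -0.0041 0.0027 -0.3")

```text
clock: 4.47
tcp_pos: [0.5042, 0.0869, 0.0847]
orientation: [-3.14, -0.008, -0.01]
contact_force: [5.3, 0.7, -1.1]
grip_width: -0.0002
gripper_force: 2.1
```

```bash
python3 -c "
from h import *
f=lambda a,b=.0165,u=0:(kp(a,.028,b,u)[0],kp(a,.028,b)[1]+5)
to(*f(92)[0],f(92)[1])
for a in(92,100,108,116,124,132,140): print(a,end=' ');rows(f(a),[f(a+d) for d in (2,4,6,8)])
"
```

```text
t4.47 pos [0.5042 0.0869 0.0847] yaw 0.3 q7 -2.17 -> shift [-0.0018  0.0004  0.0007] spin 0.002 F [ 5.3  0.7 -1.1]
92 1 -0.0009 -0.0006 0.0004 -0.038;1 -0.0017 -0.0012 0.0008 -0.075;1 -0.0026 -0.0018 0.0012 -0.113;1 -0.0036 -0.0023 0.0015 -0.150
100 1 -0.0009 -0.0006 0.0004 -0.037;1 -0.0017 -0.0012 0.0008 -0.075;1 -0.0026 -0.0018 0.0012 -0.112;1 -0.0035 -0.0023 0.0016 -0.149
108 1 -0.0008 -0.0006 0.0004 -0.037;1 -0.0017 -0.0012 0.0008 -0.074;1 -0.0026 -0.0018 0.0013 -0.111;1 -0.0035 -0.0023 0.0017 -0.147
116 1 -0.0008 -0.0006 0.0004 -0.036;1 -0.0017 -0.0012 0.0008 -0.073;1 -0.0026 -0.0018 0.0013 -0.109;1 -0.0035 -0.0023 0.0017 -0.145
124 1 -0.0008 -0.0006 0.0004 -0.036;1 -0.0017 -0.0012 0.0008 -0.071;1 -0.0026 -0.0018 0.0013 -0.107;1 -0.0035 -0.0023 0.0017 -0.142
132 1 -0.0009 -0.0006 0.0004 -0.035;1 -0.0017 -0.0012 0.0008 -0.070;1 -0.0026 -0.0018 0.0012 -0.104;1 -0.0036 -0.0023 0.0016 -0.139
140 1 -0.0009 -0.0006 0.0004 -0.034;1 -0.0018 -0.0012 0.0008 -0.068;1 -0.0027 -0.0017 0.0012 -0.102;1 -0.0036 -0.0023 0.0016 -0.136
```

Call:
play_rows(targets="1 -0.0009 -0.0006 0.0004 -0.038;1 -0.0017 -0.0012 0.0008 -0.075;1 -0.0026 -0.0018 0.0012 -0.113;1 -0.0036 -0.0023 0.0015 -0.15")

```text
clock: 4.8
tcp_pos: [0.5006, 0.0897, 0.0832]
orientation: [-3.131, -0.241, -0.01]
contact_force: [3.8, 1.8, -0.3]
grip_width: 0.0003
gripper_force: 2.1
```

Call:
play_rows(targets="1 -0.0009 -0.0006 0.0004 -0.037;1 -0.0017 -0.0012 0.0008 -0.075;1 -0.0026 -0.0018 0.0012 -0.112;1 -0.0035 -0.0023 0.0016 -0.149")

```text
clock: 5.13
tcp_pos: [0.4967, 0.0919, 0.0817]
orientation: [-3.104, -0.474, -0.01]
contact_force: [5.2, 3.6, 0.1]
grip_width: 0.0001
gripper_force: 2.2
```

Call:
play_rows(targets="1 -0.0008 -0.0006 0.0004 -0.037;1 -0.0017 -0.0012 0.0008 -0.074;1 -0.0026 -0.0018 0.0013 -0.111;1 -0.0035 -0.0023 0.0017 -0.147")

```text
clock: 5.47
tcp_pos: [0.4925, 0.0934, 0.08]
orientation: [-3.061, -0.701, -0.01]
contact_force: [4.4, 3.9, 0.9]
grip_width: 0.0
gripper_force: 2.5
```

Call:
play_rows(targets="1 -0.0008 -0.0006 0.0004 -0.036;1 -0.0017 -0.0012 0.0008 -0.073;1 -0.0026 -0.0018 0.0013 -0.109;1 -0.0035 -0.0023 0.0017 -0.145")

```text
clock: 5.8
tcp_pos: [0.49, 0.0948, 0.0791]
orientation: [-3.002, -0.921, -0.016]
contact_force: [7.2, 5.3, 3.9]
grip_width: 0.0001
gripper_force: 4.6
```

Call:
play_rows(targets="1 -0.0008 -0.0006 0.0004 -0.036;1 -0.0017 -0.0012 0.0008 -0.071")

```text
clock: 5.97
tcp_pos: [0.4888, 0.0954, 0.0787]
orientation: [-2.967, -1.027, -0.019]
contact_force: [7.5, 6.8, 4.2]
grip_width: -0.0
gripper_force: 5.3
```

Call:
play_rows(targets="1 -0.0008 -0.0006 0.0004 -0.036;1 -0.0017 -0.0012 0.0008 -0.071")

```text
clock: 6.13
tcp_pos: [0.4872, 0.0959, 0.0782]
orientation: [-2.929, -1.132, -0.021]
contact_force: [6.9, 7.4, 4.3]
grip_width: -0.0001
gripper_force: 5.4
```

Call:
play_rows(targets="1 -0.0009 -0.0006 0.0004 -0.035;1 -0.0017 -0.0012 0.0008 -0.07")

```text
clock: 6.3
tcp_pos: [0.4824, 0.0947, 0.0763]
orientation: [-2.888, -1.234, -0.013]
contact_force: [1.2, 5.1, 0.5]
grip_width: 0.0002
gripper_force: 2.5
```

Call:
play_rows(targets="1 -0.0009 -0.0006 0.0004 -0.035;1 -0.0017 -0.0012 0.0008 -0.07")

```text
clock: 6.47
tcp_pos: [0.4801, 0.0944, 0.0753]
orientation: [-2.843, -1.334, -0.012]
contact_force: [3.4, 6.8, 3.9]
grip_width: -0.0003
gripper_force: 4.0
```

```bash
python3 -c "
from h import *
f=lambda a,b=.0165,u=0:(kp(a,.028,b,u)[0],kp(a,.028,b)[1]+5)
to(*f(140)[0],f(140)[1])
p=r.get_obs()['tcp_pos']-A; q=(p@U,p@Y); R0=np.hypot(*q); print('r',R0,'h',p@N,'ang',np.degrees(np.arctan2(q[1],q[0])+np.arctan2(.0165,.028)))"
```

```text
t6.47 pos [0.4801 0.0944 0.0753] yaw 50.3 q7 -1.46 -> shift [-0.0033  0.0005  0.0012] spin 0.003 F [3.4 6.8 3.9]
r 0.03487047293852363 h 0.0006522482973993065 ang 135.69152298348942
```

Call:
play_rows(targets="1 -0.0009 -0.0006 0.0004 -0.034;1 -0.0018 -0.0012 0.0008 -0.068")

```text
clock: 6.63
tcp_pos: [0.4794, 0.0949, 0.0752]
orientation: [-2.795, -1.43, -0.018]
contact_force: [4.2, 9.2, 5.7]
grip_width: -0.0001
gripper_force: 5.6
```

```bash
python3 -c "
from h import *
for P in ([.4900,.0948,.0791],[.4872,.0959,.0782],[.4824,.0947,.0763],[.4801,.0944,.0753],r.get_obs()['tcp_pos']):
  p=np.array(P)-A; q=(p@U,p@Y);print('r',np.hypot(*q).round(4),'h',(p@N).round(4),'ang',np.degrees(np.arctan2(q[1],q[0])+np.arctan2(.0165,.028)).round(1))"
```

```text
r 0.0353 h 0.0005 ang 118.3
r 0.0361 h 0.0007 ang 123.2
r 0.0349 h 0.0007 ang 131.5
r 0.0349 h 0.0006 ang 135.7
r 0.0355 h 0.0008 ang 136.7
```

Call:
play_rows(targets="1 -0.0009 -0.0006 0.0004 -0.034;1 -0.0014 -0.0009 0.0006 -0.05")

```text
clock: 6.8
tcp_pos: [0.4789, 0.0953, 0.0752]
orientation: [-2.758, -1.501, -0.022]
contact_force: [5.5, 9.8, 7.0]
grip_width: -0.0
gripper_force: 6.5
```

```bash
python3 -c "
from h import *
p=r.get_obs()['tcp_pos']-A; q=(p@U,p@Y);print('r',np.hypot(*q).round(4),'h',(p@N).round(4),'ang',np.degrees(np.arctan2(q[1],q[0])+np.arctan2(.0165,.028)).round(1))"
```

```text
r 0.0359 h 0.001 ang 137.3
```

The knob clicked over (force dropped at about 124°) and now holds firm at about 137° with the force rising, so it is on its stop. I'll back off and work out the rod.

Call:
play_rows(targets="1 0.014 0.002 -0.002 0;1 0.016 0.003 -0.03 0;1 0.016 0.003 -0.07 0;1 0.016 0.003 -0.11 0;1 0.016 0.003 -0.15 0;1 0.016 0.003 -0.2 0;1 0.016 0.003 -0.2 0;1 0.016 0.003 -0.2 0")

```text
clock: 7.47
tcp_pos: [0.4869, 0.1027, 0.2761]
orientation: [2.759, 1.494, 0.011]
contact_force: [0.5, -0.1, 0.0]
grip_width: 0.0
gripper_force: 0.0
```

```bash
python3 -c "
from h import *
T,S=cam('top'),cam('scene'); E=[]
for n,C,lo in(('top',T,(430,235,470,290)),('scene',S,(370,340,430,400))):
    im=cv2.imread(f'pics/{n}0.png'); h=cv2.inRange(cv2.cvtColor(im,cv2.COLOR_BGR2HSV),(100,110,50),(125,255,255))
    m=np.zeros_like(h); m[lo[1]:lo[3],lo[0]:lo[2]]=h[lo[1]:lo[3],lo[0]:lo[2]]
    ys,xs=np.nonzero(m); P=np.c_[xs,ys].astype(float); c=P.mean(0); v=np.linalg.svd(P-c)[2][0]; v*=-np.sign(v[1]); t=(P-c)@v
    E.append((c+v*t.min(),c+v*t.max(),c)); print(n,len(P),E[-1])
for i in range(3): print(tri(T,E[0][i],S,E[1][i]))
lo,up=tri(T,E[0][0],S,E[1][0])[0],tri(T,E[0][1],S,E[1][1])[0]
d=(up-lo); L=np.linalg.norm(d); d/=L; print('len',L,'tilt',np.degrees(np.arccos(d[2])),'head',np.degrees(np.arctan2(d[1],d[0])))
print('turq',plane(T,(398,253),.08))
to(.50,-.30,.30,0)
"
```

```text
top 116 (array([469.79490221, 288.38019366]), array([440.35419409, 250.62245812]), array([447.88793103, 260.28448276]))
scene 245 (array([389.87611825, 374.98541539]), array([412.52928628, 354.84481876]), array([401.50204082, 364.64897959]))
(array([ 0.4539069 , -0.35131629,  0.21493479]), np.float64(0.026345275177215806))
(array([ 0.55644963, -0.30770093,  0.11618623]), np.float64(0.016669772804129315))
(array([ 0.52545713, -0.31977702,  0.13215503]), np.float64(0.008595103411848838))
len 0.14889120943327902 tilt 131.5463953977324 head 23.041912919501005
turq [ 0.547373   -0.20171148  0.08      ]
t7.47 pos [0.4869 0.1027 0.2761] yaw 56.9 q7 -1.11 -> shift [-0.33    0.2311 -0.0239] spin 0.993 F [ 0.5 -0.1  0. ]
```

Call:
play_rows(targets="-1 -0.314 0.22 -0.004 1.604;-1 -0.314 0.22 -0.004 1.604;-1 -0.314 0.22 -0.004 1.604;-1 -0.314 0.22 -0.004 1.604;-1 -0.314 0.22 -0.004 1.604;-1 -0.314 0.22 -0.004 1.604;-1 -0.314 0.22 -0.004 1.604;-1 -0.314 0.22 -0.004 1.604")

```text
clock: 8.13
tcp_pos: [0.4959, -0.2333, 0.2743]
orientation: [-3.142, 0.02, 0.002]
contact_force: [0.9, -0.1, 0.7]
grip_width: 0.0855
gripper_force: 0.0
```

```bash
python3 -c "
from h import *
to(.50,-.28,.28,-35)"
```

```text
t8.13 pos [ 0.4959 -0.2333  0.2743] yaw -0.7 q7 -1.41 -> shift [ 0.0047  0.0466 -0.0057] spin 0.598 F [ 0.9 -0.1  0.7]
```

Call:
play_rows(targets="-1 0.005 0.038 -0.006 0.598;-1 0.005 0.038 -0.006 0.598;-1 0.005 0.038 -0.006 0.598;-1 0.005 0.038 -0.006 0.598;-1 0.005 0.038 -0.006 0.598;-1 0.005 0.038 -0.006 0.598")

```text
clock: 8.63
tcp_pos: [0.5011, -0.2692, 0.2801]
orientation: [-2.998, 0.94, 0.003]
contact_force: [-0.1, -0.1, -0.3]
grip_width: 0.0854
gripper_force: 0.0
```

```bash
python3 -c "
from h import *
import pickle
to(.50,-.28,.28,-35)
C=cam('wrist');im=r.grab_frame('wrist')[:,:,::-1].copy();cv2.imwrite('pics/w4.png',im)
pickle.dump(C,open('w4.pkl','wb'))
S=cam('scene');sc=r.grab_frame('scene')[:,:,::-1];cv2.imwrite('pics/s4.png',sc)
h=cv2.inRange(cv2.cvtColor(im,cv2.COLOR_BGR2HSV),(100,120,60),(125,255,255))
for c in cv2.findContours(h,0,1)[0]:
    if cv2.contourArea(c)>60: print(cv2.minAreaRect(c),cv2.contourArea(c))
print(proj(C,[.539,-.3125,.108]))
"
```

```text
t8.63 pos [ 0.5011 -0.2692  0.2801] yaw -34.8 q7 -1.92 -> shift [0.0053 0.0095 0.0001] spin 0.003 F [-0.1 -0.1 -0.3]
((279.0, 330.0), (116.0, 112.0), 90.0) 10216.5
((340.3045349121094, 141.94720458984375), (44.60768127441406, 17.492279052734375), 84.5596694946289) 480.5
((556.3428955078125, 116.7534408569336), (153.52748107910156, 233.841064453125), 69.49189758300781) 29139.5
[339.41641152 143.36100356]
```

View pics/w4.png

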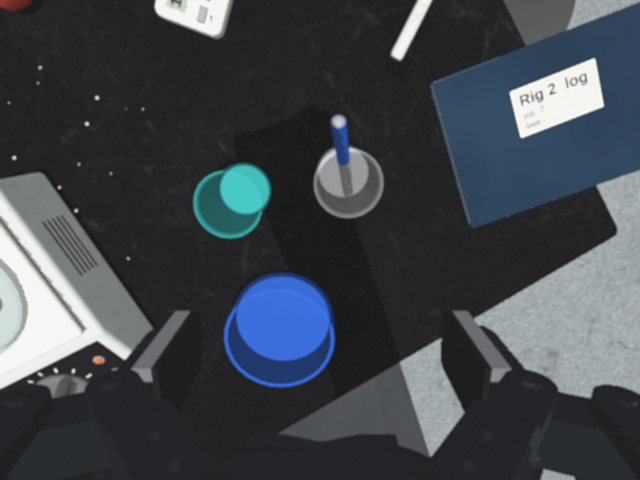

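The wrist view shows the blue sleeve from its cap end (338,121) to (344,164). The rod's beaker rim is at (349,182), the turquoise beaker at (230,200) and the blue bowl at (280,330). I'll triangulate with the scene picture.

```bash
python3 -c "
from h import *
import pickle
C=pickle.load(open('w4.pkl','rb'));S=cam('scene')
def ends(im,lo):
    h=cv2.inRange(cv2.cvtColor(im,cv2.COLOR_BGR2HSV),(100,110,50),(125,255,255))
    m=np.zeros_like(h); m[lo[1]:lo[3],lo[0]:lo[2]]=h[lo[1]:lo[3],lo[0]:lo[2]]
    ys,xs=np.nonzero(m); P=np.c_[xs,ys].astype(float); c=P.mean(0); v=np.linalg.svd(P-c)[2][0]; v*=-np.sign(v[1]); t=(P-c)@v
    return c,v,t.min(),t.max()
a=ends(cv2.imread('pics/w4.png'),(320,105,360,175)); b=ends(cv2.imread('pics/scene0.png'),(370,340,430,400))
print(a,b)
# rod line = intersection of planes through each camera and image line
def pl(C,e):
    o,d1=ray(C,e[0]-20*e[1]);_,d2=ray(C,e[0]+20*e[1]); n=np.cross(d1,d2); return n/np.linalg.norm(n),o
n1,o1=pl(C,a);n2,o2=pl(S,b)
d=np.cross(n1,n2);d/=np.linalg.norm(d);d*=np.sign(d[2])
p0=np.linalg.lstsq(np.array([n1,n2]),np.array([n1@o1,n2@o2]),rcond=None)[0]
at=lambda z:p0+d*(z-p0[2])/d[2]
print('tilt',np.degrees(np.arccos(d[2])),'head',np.degrees(np.arctan2(d[1],d[0])),'at z',at(.008),at(.083),at(.113),at(.146))
print('tops',tri(C,a[0]+a[1]*a[3],S,b[0]+b[1]*b[3]),'bots',tri(C,a[0]+a[1]*a[2],S,b[0]+b[1]*b[2]))
print('rim',plane(C,(349,182),.083),'r',np.linalg.norm(plane(C,(384,182),.083)-plane(C,(314,182),.083))/2)
print('base',plane(C,(343.5,173.5),0.003))
"
```

```text
(array([340.97122302, 141.97482014]), array([-0.11121092, -0.99379683]), np.float64(-22.225386907770936), np.float64(25.476860723729743)) (array([401.50204082, 364.64897959]), array([ 0.74733646, -0.66444579]), np.float64(-15.556477126203616), np.float64(14.755396035478482))
tilt 27.36756565725391 head -22.87319054293038 at z [ 0.48944259 -0.29285167  0.008     ] [ 0.52521234 -0.30794169  0.083     ] [ 0.53952024 -0.31397769  0.113     ] [ 0.55525893 -0.3206173   0.146     ]
tops (array([ 0.55487261, -0.3199489 ,  0.13774644]), np.float64(0.003618076249130396)) bots (array([ 0.52245585, -0.30727334,  0.0837409 ]), np.float64(0.002844174210772678))
rim [ 0.50666501 -0.30162253  0.083     ] r 0.029242181429268398
base [ 0.50440335 -0.29970969  0.003     ]
```

Rod: tilt 27.4°, heading −22.9°, grip point at (0.540, −0.314, 0.114). The foot is 18 mm from the beaker centre, which is consistent.

```bash
python3 -c "
from h import *
to(.540,-.314,.095,-22.9)"
```

```text
t8.73 pos [ 0.5013 -0.2692  0.2804] yaw -34.4 q7 -1.91 -> shift [0.0575 0.0151 0.1854] spin -0.200 F [-1.3  0.6 -0.1]
```

Call:
play_rows(targets="-1 0.03 0.008 0.03 -0.1;-1 0.0575 0.015 0.06 -0.205;-1 0.0575 0.015 0.09 -0.205;-1 0.0575 0.015 0.12 -0.205;-1 0.0575 0.015 0.145 -0.205;-1 0.0575 0.015 0.165 -0.205;-1 0.0575 0.015 0.185 -0.205;-1 0.0575 0.015 0.185 -0.205")

```text
clock: 9.4
tcp_pos: [0.5376, -0.3133, 0.0916]
orientation: [-3.078, 0.617, 0.011]
contact_force: [-0.5, -0.2, -0.4]
grip_width: 0.0853
gripper_force: 0.0
```

```bash
python3 -c "
from h import *
to(.540,-.314,.095,-22.9)
C=cam('wrist');im=r.grab_frame('wrist');cv2.imwrite('pics/w5.png',im[:,:,::-1])"
```

```text
t9.40 pos [ 0.5376 -0.3133  0.0916] yaw -22.7 q7 -1.79 -> shift [ 0.0024 -0.0002 -0.0034] spin 0.004 F [-0.5 -0.2 -0.4]
```

View pics/w5.png

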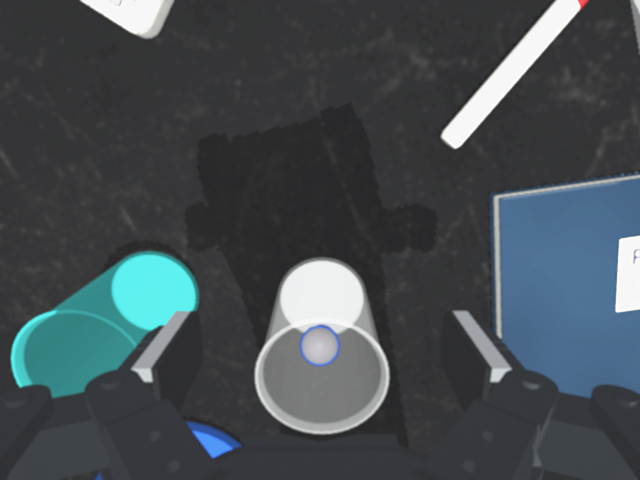

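The rod is seen end-on at (320,345), centred between the fingers. Closing.

Call:
play_rows(targets="0 0.002 0 -0.003 0;1 0.002 0 -0.003 0;1 0.002 0 -0.003 0;1 0.002 0 -0.003 0;1 0.002 0 -0.003 0;1 0.002 0 -0.003 0;1 0.002 0 -0.003 0;1 0.002 0 -0.003 0", squeeze=60)

```text
clock: 10.12
tcp_pos: [0.5425, -0.3155, 0.0994]
orientation: [3.079, -0.621, 0.001]
contact_force: [-0.9, 0.6, 0.9]
grip_width: 0.0085
gripper_force: 58.4
```

```bash
python3 -c "
from h import *
to(.540,-.314,.095,-22.9); print(r.get_obs()['grip_width'],r.get_obs()['gripper_force'])"
```

```text
t10.12 pos [ 0.5425 -0.3155  0.0994] yaw -22.8 q7 -1.79 -> shift [-0.0029 -0.0004  0.0044] spin 0.002 F [-0.9  0.6  0.9]
0.008532500689985269 58.38273882865906
```

Call:
play_rows(targets="1 0.001 0 -0.015 0;1 0.002 0 -0.04 0;1 0.004 0 -0.07 0;1 0.005 0 -0.1 0;1 0.005 0 -0.13 0;1 0.005 0 -0.16 0;1 0.005 0 -0.175 0;1 0.005 0 -0.175 0")

```text
clock: 10.78
tcp_pos: [0.549, -0.3179, 0.2785]
orientation: [3.078, -0.62, 0.011]
contact_force: [1.0, -0.2, -0.1]
grip_width: 0.0083
gripper_force: 58.4
```

```bash
python3 -c "
from h import *
# circle fit of dish rim in w1 from top/wrist edges
import pickle
C=pickle.load(open('w1.pkl','rb'))
im=cv2.imread('pics/w1.png')
cv2.imwrite('pics/c3.png',np.hstack([cv2.resize(im[60:240,150:330],(400,400),interpolation=2),cv2.resize(cv2.imread('pics/top0.png')[195:250,280:335],(400,400),interpolation=2)]))
to(.64,.0,.30,-22.8)
"
```

```text
t10.78 pos [ 0.549  -0.3179  0.2785] yaw -22.8 q7 -1.70 -> shift [-0.0391 -0.3283 -0.0219] spin 0.000 F [ 1.  -0.2 -0.1]
```

View pics/c3.png

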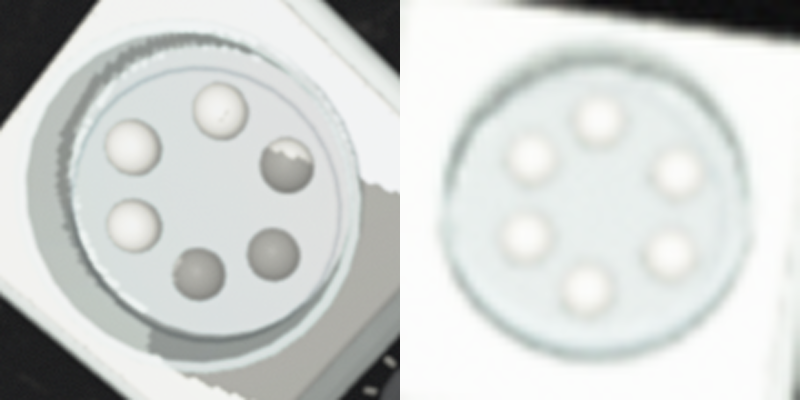

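The crop shows the dish floor circle centred at about (205,202) and six balls, unmoved. I'll compute their positions.

```bash
python3 -c "
from h import *
import pickle
C=pickle.load(open('w1.pkl','rb'));T=cam('top')
g=lambda u,v:(150+u*.45,60+v*.45)
c=plane(C,g(205,202),.094);print('floor',c,[np.linalg.norm(plane(C,g(*q),.094)-c).round(4) for q in((70,202),(340,202),(205,67),(205,337))])
t=lambda u,v:(280+u*.1375,195+v*.1375)
print('top: rim',plane(T,t(197,205),.137))
bs=[plane(C,g(*q),.104) for q in((220,111),(133,147),(134,226),(198,274),(273,254),(287,165))]
bt=[plane(T,t(*q),.104) for q in((198,120),(130,158),(125,238),(187,291),(269,252),(277,172))]
for p in bs+bt: print(p.round(4), np.linalg.norm(p-c).round(4), np.degrees(np.arctan2(*(p-c)[1::-1])).round())
"
```

```text
floor [0.61704788 0.04021211 0.094     ] [np.float64(0.0508), np.float64(0.0508), np.float64(0.0478), np.float64(0.052)]
top: rim [0.60829427 0.03601277 0.137     ]
[0.6284 0.0086 0.104 ] 0.035 -70.0
[0.6473 0.0371 0.104 ] 0.0321 -6.0
[0.6327 0.061  0.104 ] 0.0279 53.0
[0.604  0.0624 0.104 ] 0.0276 120.0
[0.5852 0.04   0.104 ] 0.0334 -180.0
[0.5986 0.0104 0.104 ] 0.0365 -122.0
[0.6479 0.0372 0.104 ] 0.0326 -6.0
[0.6333 0.0612 0.104 ] 0.0284 52.0
[0.6038 0.0621 0.104 ] 0.0275 121.0
[0.585  0.0395 0.104 ] 0.0336 -179.0
[0.5998 0.0107 0.104 ] 0.0356 -120.0
[0.6292 0.0085 0.104 ] 0.0354 -69.0
```

Call:
play_rows(targets="1 -0.033 -0.318 -0.022 0;1 -0.033 -0.318 -0.022 0;1 -0.033 -0.318 -0.022 0;1 -0.033 -0.318 -0.022 0;1 -0.033 -0.318 -0.022 0;1 -0.033 -0.318 -0.022 0;1 -0.033 -0.318 -0.022 0;1 -0.033 -0.318 -0.022 0")

```text
clock: 11.45
tcp_pos: [0.6395, -0.0063, 0.295]
orientation: [-3.079, 0.614, 0.003]
contact_force: [-0.2, 0.7, -1.0]
grip_width: 0.0087
gripper_force: 58.6
```

```bash
python3 -c "
from h import *
import pickle
C=pickle.load(open('w1.pkl','rb'));T=cam('top');Cw=cam('wrist')
g=lambda u,v:(150+u*.45,60+v*.45)
c=plane(C,g(193,201),.139);print('rim',c,[np.linalg.norm(plane(C,g(*q),.139)-c).round(4) for q in((27,201),(360,201),(193,33),(193,370))])
t=lambda u,v:(280+u*.1375,195+v*.1375)
for q in((45,205),(350,205),(197,45),(197,362)): print(plane(T,t(*q),.137))
to(.616,.038,.2,-22.8)
im=r.grab_frame('wrist')[:,:,::-1].copy();cv2.imwrite('pics/w6.png',im)
def H(im,C,sc=4):
    G=cv2.cvtColor(im,cv2.COLOR_BGR2GRAY); 
    return G
for f,CC in(('w1',C),('w6',Cw)):
    G=cv2.cvtColor(cv2.imread(f'pics/{f}.png'),cv2.COLOR_BGR2GRAY); G=cv2.resize(G,None,fx=3,fy=3,interpolation=2)
    D=np.array([.616,.038,.104]); pr=CC[0]*.010/np.linalg.norm(D-CC[3])*3
    h=cv2.HoughCircles(G,cv2.HOUGH_GRADIENT,1,int(pr*1.7),param1=40,param2=12,minRadius=int(pr*.85),maxRadius=int(pr*1.2))
    for x,y,rr in (h[0] if h is not None else []):
        p=plane(CC,(x/3,y/3),.104)
        if np.hypot(*(p-D)[:2])<.046: print(f,p.round(4),rr/pr)
# sleeve line in wrist & scene for the rod now
S=cam('scene'); sc=r.grab_frame('scene')[:,:,::-1];cv2.imwrite('pics/s6.png',sc)
o=r.get_obs();M=R.from_rotvec(o['orientation']).as_matrix();ft=o['tcp_pos']+M@np.array([-.06,0,.096]);print('foot pred',ft,proj(S,ft),proj(Cw,ft))
"
```

```text
rim [0.61530769 0.03478609 0.139     ] [np.float64(0.0544), np.float64(0.0547), np.float64(0.0513), np.float64(0.0572)]
[0.60718409 0.08889326 0.137     ]
[ 0.60941128 -0.01719268  0.137     ]
[0.66615121 0.03744997 0.137     ]
[0.55256273 0.03462836 0.137     ]
t11.45 pos [ 0.6395 -0.0063  0.295 ] yaw -22.6 q7 -2.24 -> shift [-0.0385 -0.0318  0.0951] spin 0.004 F [-0.2  0.7 -1. ]
w1 [0.6041 0.0623 0.104 ] 1.0223500202379168
w1 [0.6283 0.0085 0.104 ] 1.1042509223437464
w1 [0.599  0.0102 0.104 ] 1.0562400969898669
w1 [0.647  0.0372 0.104 ] 1.0703609533253806
w1 [0.6323 0.0608 0.104 ] 1.042119240654353
w1 [0.5854 0.0403 0.104 ] 1.008229163902403
w1 [0.6487 0.021  0.104 ] 0.9686907230695307
w6 [0.628  0.0087 0.104 ] 0.9900687039567703
w6 [0.5983 0.0106 0.104 ] 0.9726990116991836
w6 [0.6323 0.0607 0.104 ] 1.0132281832004446
w6 [0.6469 0.0367 0.104 ] 0.992963597449814
w6 [0.6035 0.062  0.104 ] 0.9784889091183792
w6 [0.5846 0.0402 0.104 ] 0.9698041182061398
foot pred [0.58414902 0.02000136 0.19931801] [320.3678342  203.41456248] [316.48330043 333.05600784]
```

Hough detection finds all six balls. Plan: enter at the dish centre, move the foot out between two balls, then sweep it round at r = 35 mm with the rod leaning inward.

```bash
cat >> h.py <<'E'
D=np.array([.6145,.0375,0])
def st(th,rad=.035,z=.195):
    t=np.radians(th); return D+(rad-.060)*np.array([np.cos(t),np.sin(t),0])+np.array([0,0,z]),th-180
E
python3 -c "
from h import *
p,w=st(144,0,.25);to(*p,w)
p2,w=st(144,0,.195);c=(p2,w)
rows((p,w),[(p2,w)])
rows(c,[st(144,.018),st(144,.035)])
for i in range(1):
  rows(st(144),[st(144+6*k) for k in range(1,9)])
rows(st(432),[st(432-6*k) for k in range(1,9)])
"
```

```text
t11.55 pos [ 0.6398 -0.0031  0.2952] yaw -22.2 q7 -2.24 -> shift [ 0.0196 -0.0135  0.0452] spin 0.241 F [ 0.4  0.6 -2. ]
1 0.0000 0.0000 0.0550 -0.000
1 -0.0180 -0.0000 0.0000 -0.000;1 -0.0350 -0.0000 0.0000 -0.000
1 -0.0001 -0.0026 0.0000 -0.105;1 -0.0005 -0.0052 0.0000 -0.209;1 -0.0012 -0.0077 0.0000 -0.314;1 -0.0022 -0.0102 0.0000 -0.419;1 -0.0033 -0.0125 0.0000 -0.524;1 -0.0048 -0.0147 0.0000 -0.628;1 -0.0064 -0.0167 0.0000 -0.733;1 -0.0083 -0.0186 0.0000 -0.838
1 -0.0001 0.0026 0.0000 0.105;1 -0.0005 0.0052 0.0000 0.209;1 -0.0012 0.0077 0.0000 0.314;1 -0.0022 0.0102 0.0000 0.419;1 -0.0033 0.0125 0.0000 0.524;1 -0.0048 0.0147 0.0000 0.628;1 -0.0064 0.0167 0.0000 0.733;1 -0.0083 0.0186 0.0000 0.838
```

Call:
play_rows(targets="1 0.0196 -0.0135 0.02 0.12;1 0.0196 -0.0135 0.045 0.241;1 0.0196 -0.0135 0.045 0.241;1 0.0196 -0.0135 0.045 0.241;1 0.0196 -0.0135 0.045 0.241")

```text
clock: 11.97
tcp_pos: [0.6628, -0.0072, 0.2515]
orientation: [2.984, -0.982, -0.0]
contact_force: [-0.8, 0.6, -0.4]
grip_width: 0.0086
gripper_force: 58.7
```

```bash
python3 -c "
from h import *
p,w=st(144,0,.195);to(*p,w)"
```

```text
t11.97 pos [ 0.6628 -0.0072  0.2515] yaw -36.4 q7 -2.48 -> shift [-0.0054 -0.0077  0.0565] spin -0.008 F [-0.8  0.6 -0.4]
```

```bash
python3 -c "
from h import *
r.grab_frame('wrist');r.grab_frame('wrist')
p,w=st(144,0,.195);to(*p,w)"
```

```text
t12.07 pos [ 0.6634 -0.0069  0.2527] yaw -36.5 q7 -2.49 -> shift [-0.0058 -0.007   0.0577] spin -0.009 F [-0.1  0.2 -0.2]
```

Call:
play_rows(targets="1 -0.006 -0.007 0.005 -0.009;1 -0.006 -0.007 0.02 -0.009;1 -0.006 -0.007 0.035 -0.009;1 -0.006 -0.007 0.048 -0.009;1 -0.006 -0.007 0.053 -0.009;1 -0.006 -0.007 0.056 -0.009;1 -0.006 -0.007 0.056 -0.009;1 -0.006 -0.007 0.056 -0.009")

```text
clock: 12.73
tcp_pos: [0.6628, 0.0028, 0.1958]
orientation: [-2.987, 0.973, -0.001]
contact_force: [0.6, 0.0, -1.2]
grip_width: 0.0085
gripper_force: 58.7
```

```bash
python3 -c "
from h import *
p,w=st(144,0,.195);to(*p,w);r.grab_frame('wrist');r.grab_frame('wrist');to(*p,w)"
```

```text
t12.73 pos [0.6628 0.0028 0.1958] yaw -36.1 q7 -2.52 -> shift [0.0005 0.0003 0.0008] spin -0.001 F [ 0.6  0.  -1.2]
t12.83 pos [0.663  0.0028 0.1961] yaw -36.1 q7 -2.52 -> shift [0.0004 0.0004 0.0011] spin -0.001 F [ 0.6 -0.2 -1.5]
```

Call:
play_rows(targets="1 -0.009 0 0.002 0;1 -0.018 0 0.002 0;1 -0.026 0 0.002 0;1 -0.034 0 0.002 0;1 -0.034 0 0.002 0")

```text
clock: 13.25
tcp_pos: [0.6333, 0.0248, 0.1935]
orientation: [-2.988, 0.969, 0.001]
contact_force: [-1.1, 1.3, -0.9]
grip_width: 0.0087
gripper_force: 58.7
```

Call:
play_rows(targets="1 -0.0001 -0.0026 0 -0.105;1 -0.0005 -0.0052 0 -0.209;1 -0.0012 -0.0077 0 -0.314;1 -0.0022 -0.0102 0 -0.419;1 -0.0033 -0.0125 0 -0.524;1 -0.0048 -0.0147 0 -0.628;1 -0.0064 -0.0167 0 -0.733;1 -0.0083 -0.0186 0 -0.838")

```text
clock: 13.92
tcp_pos: [0.6394, 0.0426, 0.1933]
orientation: [3.124, 0.334, 0.001]
contact_force: [0.3, -0.8, -1.0]
grip_width: 0.0085
gripper_force: 58.8
```

```bash
python3 -c "
from h import *
to(*st(192,.035,.194)[0],12)"
```

```text
t13.92 pos [0.6394 0.0426 0.1933] yaw 12.2 q7 -1.83 -> shift [-0.0004 -0.0001 -0.0007] spin 0.004 F [ 0.3 -0.8 -1. ]
```

Tracking is on plan. I'll continue the sweep.

Call:
play_rows(targets="1 -0.0001 -0.0026 0 -0.105;1 -0.0005 -0.0052 0 -0.209;1 -0.0012 -0.0077 0 -0.314;1 -0.0022 -0.0102 0 -0.419;1 -0.0033 -0.0125 0 -0.524;1 -0.0048 -0.0147 0 -0.628;1 -0.0064 -0.0167 0 -0.733;1 -0.0083 -0.0186 0 -0.838")

```text
clock: 14.58
tcp_pos: [0.6273, 0.0608, 0.1935]
orientation: [-2.716, -1.577, -0.003]
contact_force: [0.4, 2.5, -2.1]
grip_width: 0.0084
gripper_force: 58.5
```

Call:
play_rows(targets="1 -0.0001 -0.0026 0 -0.105;1 -0.0005 -0.0052 0 -0.209;1 -0.0012 -0.0077 0 -0.314;1 -0.0022 -0.0102 0 -0.419;1 -0.0033 -0.0125 0 -0.524;1 -0.0048 -0.0147 0 -0.628;1 -0.0064 -0.0167 0 -0.733;1 -0.0083 -0.0186 0 -0.838")

```text
clock: 15.25
tcp_pos: [0.6068, 0.0618, 0.1933]
orientation: [-1.84, -2.546, -0.001]
contact_force: [0.5, 1.0, -0.6]
grip_width: 0.0087
gripper_force: 58.5
```

```bash
cat >> h.py <<'E'
def balls(name='wrist'):
    CC=cam(name); im=r.grab_frame(name)
    G=cv2.resize(cv2.cvtColor(im,cv2.COLOR_RGB2GRAY),None,fx=3,fy=3,interpolation=2)
    Q=D+[0,0,.104]; pr=CC[0]*.010/np.linalg.norm(Q-CC[3])*3
    h=cv2.HoughCircles(G,cv2.HOUGH_GRADIENT,1,int(pr*1.7),param1=40,param2=12,minRadius=int(pr*.85),maxRadius=int(pr*1.2))
    for x,y,rr in (h[0] if h is not None else []):
        p=plane(CC,(x/3,y/3),.104); q=(p-Q)[:2]
        if np.hypot(*q)<.050: print(p.round(4),'r %.1f th %.0f'%(np.hypot(*q)*1e3,np.degrees(np.arctan2(q[1],q[0]))))
E
python3 -c "
from h import *
to(*st(288,.035,.194)[0],108);balls()"
```

```text
t15.25 pos [0.6068 0.0618 0.1933] yaw 108.3 q7 -0.38 -> shift [-0.0005 -0.0002 -0.0007] spin 0.005 F [ 0.5  1.  -0.6]
[0.6315 0.0572 0.104 ] r 26.0 th 49
[0.6469 0.0345 0.104 ] r 32.5 th -5
[0.6012 0.0608 0.104 ] r 26.8 th 120
[ 6.277e-01 -3.000e-04  1.040e-01] r 40.0 th -71
[0.5891 0.0212 0.104 ] r 30.1 th -147
[0.5974 0.0818 0.104 ] r 47.5 th 111
[0.6069 0.0087 0.104 ] r 29.8 th -105
[0.6527 0.056  0.104 ] r 42.4 th 26
```

Call:
play_rows(targets="1 -0.0001 -0.0026 0 -0.105;1 -0.0005 -0.0052 0 -0.209;1 -0.0012 -0.0077 0 -0.314;1 -0.0022 -0.0102 0 -0.419;1 -0.0033 -0.0125 0 -0.524;1 -0.0048 -0.0147 0 -0.628;1 -0.0064 -0.0167 0 -0.733;1 -0.0083 -0.0186 0 -0.838")

```text
clock: 15.97
tcp_pos: [0.5903, 0.0476, 0.1926]
orientation: [-0.649, -3.071, 0.002]
contact_force: [-3.8, 1.4, -2.4]
grip_width: 0.0089
gripper_force: 58.6
```

Call:
play_rows(targets="1 -0.0001 -0.0026 0 -0.105;1 -0.0005 -0.0052 0 -0.209;1 -0.0012 -0.0077 0 -0.314;1 -0.0022 -0.0102 0 -0.419;1 -0.0033 -0.0125 0 -0.524;1 -0.0048 -0.0147 0 -0.628;1 -0.0064 -0.0167 0 -0.733;1 -0.0083 -0.0186 0 -0.838")

```text
clock: 16.63
tcp_pos: [0.5912, 0.0251, 0.1923]
orientation: [0.654, -3.069, 0.004]
contact_force: [-2.2, -2.4, -1.5]
grip_width: 0.0084
gripper_force: 58.7
```

```bash
python3 -c "
from h import *
to(*st(384,.035,.194)[0],204);balls()"
```

```text
t16.63 pos [0.5912 0.0251 0.1923] yaw -156.0 q7 1.18 -> shift [-0.0013  0.0018 -0.0017] spin 0.001 F [-2.2 -2.4 -1.5]
[0.6018 0.0634 0.104 ] r 28.9 th 116
[0.65   0.0516 0.104 ] r 38.2 th 22
[ 0.5989 -0.0031  0.104 ] r 43.5 th -111
[ 0.6307 -0.0065  0.104 ] r 46.8 th -70
[0.6145 0.078  0.104 ] r 40.5 th 90
[0.6443 0.029  0.104 ] r 31.0 th -16
```

Inward force of about 3 N suggests the foot is grazing the wall on the +x side. I'll reduce the radius by 7 mm.

```bash
python3 -c "
from h import *
rows(st(384),[st(384,.028)]+[st(384+7*k,.028) for k in range(1,8)])
rows(st(433,.028),[st(433-7*k,.028) for k in range(1,9)])
"
```

```text
1 0.0070 -0.0000 0.0000 -0.000;1 0.0068 -0.0039 0.0000 -0.122;1 0.0060 -0.0077 0.0000 -0.244;1 0.0049 -0.0115 0.0000 -0.367;1 0.0033 -0.0150 0.0000 -0.489;1 0.0012 -0.0184 0.0000 -0.611;1 -0.0012 -0.0214 0.0000 -0.733;1 -0.0040 -0.0242 0.0000 -0.855
1 -0.0002 0.0039 0.0000 0.122;1 -0.0010 0.0077 0.0000 0.244;1 -0.0021 0.0115 0.0000 0.367;1 -0.0037 0.0150 0.0000 0.489;1 -0.0058 0.0184 0.0000 0.611;1 -0.0082 0.0214 0.0000 0.733;1 -0.0110 0.0242 0.0000 0.855;1 -0.0141 0.0265 0.0000 0.977
```

Call:
play_rows(targets="1 0.007 0 0 0;1 0.0068 -0.0039 0 -0.122;1 0.006 -0.0077 0 -0.244;1 0.0049 -0.0115 0 -0.367;1 0.0033 -0.015 0 -0.489;1 0.0012 -0.0184 0 -0.611;1 -0.0012 -0.0214 0 -0.733;1 -0.004 -0.0242 0 -0.855")

```text
clock: 17.35
tcp_pos: [0.6054, 0.007, 0.1935]
orientation: [-1.869, 2.524, -0.0]
contact_force: [0.4, 0.5, -1.3]
grip_width: 0.0083
gripper_force: 58.7
```

```bash
python3 -c "
from h import *
to(*st(433,.028,.194)[0],253);balls();print('top');balls('top')"
```

```text
t17.35 pos [0.6054 0.007  0.1935] yaw -107.0 q7 2.06 -> shift [ 0.0002  0.0003 -0.0005] spin 0.001 F [ 0.4  0.5 -1.3]
[ 0.6304 -0.006   0.104 ] r 46.4 th -70
[ 0.5986 -0.0024  0.104 ] r 42.9 th -112
[0.6246 0.0696 0.104 ] r 33.7 th 72
[0.6592 0.0251 0.104 ] r 46.4 th -15
[0.6371 0.0503 0.104 ] r 26.0 th 30
[0.5978 0.0613 0.104 ] r 29.1 th 125
[0.6489 0.0062 0.104 ] r 46.5 th -42
[0.5709 0.0237 0.104 ] r 45.7 th -162
top
[ 0.5996 -0.0018  0.104 ] r 42.1 th -111
[0.6017 0.025  0.104 ] r 17.9 th -136
[0.6501 0.0618 0.104 ] r 43.1 th 34
```

Call:
play_rows(targets="1 -0.0002 -0.0039 0 -0.122;1 -0.001 -0.0077 0 -0.244;1 -0.0021 -0.0115 0 -0.367;1 -0.0037 -0.015 0 -0.489;1 -0.0037 -0.015 0 -0.489")

```text
clock: 17.87
tcp_pos: [0.6211, 0.0051, 0.193]
orientation: [2.42, -2.002, 0.002]
contact_force: [-0.2, -3.2, -2.4]
grip_width: 0.0082
gripper_force: 58.6
```

Call:
play_rows(targets="1 -0.0002 0.0039 0 0.122;1 -0.001 0.0077 0 0.244;1 -0.0021 0.0115 0 0.367;1 -0.0037 0.015 0 0.489;1 -0.0058 0.0184 0 0.611;1 -0.0082 0.0214 0 0.733;1 -0.011 0.0242 0 0.855;1 -0.0141 0.0265 0 0.977")

```text
clock: 18.53
tcp_pos: [0.5913, 0.0155, 0.1934]
orientation: [-1.18, 2.911, 0.001]
contact_force: [0.4, 0.1, -1.1]
grip_width: 0.0083
gripper_force: 58.8
```

Call:
play_rows(targets="1 -0.0002 0.0039 0 0.122;1 -0.001 0.0077 0 0.244;1 -0.0021 0.0115 0 0.367;1 -0.0037 0.015 0 0.489;1 -0.0058 0.0184 0 0.611;1 -0.0082 0.0214 0 0.733;1 -0.011 0.0242 0 0.855;1 -0.0141 0.0265 0 0.977")

```text
clock: 19.2
tcp_pos: [0.5826, 0.0445, 0.1934]
orientation: [0.323, 3.124, 0.001]
contact_force: [-0.2, 1.0, -1.3]
grip_width: 0.0086
gripper_force: 58.8
```

Call:
play_rows(targets="1 -0.0002 0.0039 0 0.122;1 -0.001 0.0077 0 0.244;1 -0.0021 0.0115 0 0.367;1 -0.0037 0.015 0 0.489;1 -0.0058 0.0184 0 0.611;1 -0.0082 0.0214 0 0.733;1 -0.011 0.0242 0 0.855;1 -0.0141 0.0265 0 0.977")

```text
clock: 19.87
tcp_pos: [0.6017, 0.068, 0.1935]
orientation: [-1.752, -2.608, -0.002]
contact_force: [0.1, -0.5, -1.8]
grip_width: 0.0085
gripper_force: 58.8
```

```bash
python3 -c "
from h import *
to(*st(293,.028,.194)[0],113);balls()"
```

```text
t19.87 pos [0.6017 0.068  0.1935] yaw 112.2 q7 -0.17 -> shift [-0.0011 -0.0001 -0.0005] spin -0.014 F [ 0.1 -0.5 -1.8]
[0.6142 0.076  0.104 ] r 38.5 th 90
[0.594  0.0612 0.104 ] r 31.4 th 131
[0.6263 0.0076 0.104 ] r 32.1 th -69
[0.6495 0.0615 0.104 ] r 42.4 th 34
[0.6176 0.0273 0.104 ] r 10.7 th -73
[0.658 0.041 0.104] r 43.7 th 5
[0.6394 0.0775 0.104 ] r 47.1 th 58
[0.5764 0.054  0.104 ] r 41.6 th 157
[0.583  0.0247 0.104 ] r 34.0 th -158
```

Call:
play_rows(targets="1 -0.0002 0.0039 0 0.122;1 -0.001 0.0077 0 0.244;1 -0.0021 0.0115 0 0.367;1 -0.0037 0.015 0 0.489;1 -0.0058 0.0184 0 0.611;1 -0.0082 0.0214 0 0.733;1 -0.011 0.0242 0 0.855;1 -0.0141 0.0265 0 0.977")

```text
clock: 20.58
tcp_pos: [0.6317, 0.065, 0.1933]
orientation: [-2.766, -1.487, -0.001]
contact_force: [-0.1, -0.9, -0.6]
grip_width: 0.0087
gripper_force: 58.8
```

Call:
play_rows(targets="1 -0.0002 0.0039 0 0.122;1 -0.001 0.0077 0 0.244;1 -0.0021 0.0115 0 0.367;1 -0.0037 0.015 0 0.489;1 -0.0058 0.0184 0 0.611;1 -0.0082 0.0214 0 0.733;1 -0.011 0.0242 0 0.855;1 -0.0141 0.0265 0 0.977")

```text
clock: 21.25
tcp_pos: [0.6463, 0.0386, 0.1932]
orientation: [-3.14, -0.014, -0.001]
contact_force: [0.3, -0.9, -1.2]
grip_width: 0.0085
gripper_force: 58.8
```

```bash
python3 -c "
from h import *
r.grab_frame('wrist');to(*st(181,.0,.195)[0],1);balls()"
```

```text
t21.30 pos [0.6463 0.0375 0.1932] yaw 0.1 q7 -1.87 -> shift [ 0.0282 -0.001  -0.0018] spin -0.016 F [-0.1 -1.4 -0.2]
[ 0.6298 -0.0068  0.104 ] r 46.9 th -71
[0.6135 0.0764 0.104 ] r 38.9 th 91
[0.649  0.0614 0.104 ] r 41.9 th 35
[0.579  0.0372 0.104 ] r 35.5 th -180
[0.6581 0.0244 0.104 ] r 45.5 th -17
[ 0.5981 -0.0032  0.104 ] r 43.9 th -112
[0.5959 0.0596 0.104 ] r 28.9 th 130
```

Call:
play_rows(targets="1 0.008 0 -0.001 0;1 0.016 0 -0.001 0;1 0.024 0 -0.005 0;1 0.024 0 -0.02 0;1 0.024 0 -0.045 0;1 0.024 0 -0.07 0;1 0.024 0 -0.1 0;1 0.024 0 -0.1 0")

```text
clock: 22.02
tcp_pos: [0.6743, 0.0394, 0.3004]
orientation: [-3.14, -0.031, -0.017]
contact_force: [1.0, 1.0, 0.1]
grip_width: 0.0081
gripper_force: 58.7
```

Call:
play_rows(targets="1 0 0.03 -0.01 0.1;1 0 0.07 -0.01 0.3;1 0 0.11 -0.01 0.4;1 0 0.11 -0.01 0.4;1 0 0.11 -0.01 0.4;1 0 0.11 -0.01 0.4")

```text
clock: 22.52
tcp_pos: [0.6734, -0.0713, 0.3032]
orientation: [-3.084, 0.592, -0.0]
contact_force: [0.2, 1.5, 0.0]
grip_width: 0.0088
gripper_force: 58.8
```

```bash
python3 -c "
from h import *
to(.6145,.0375,.2,-22.9);balls();print('top');balls('top')
T=cam('top');a=cv2.imread('pics/top0.png');n=r.grab_frame('top')[:,:,::-1].copy();cv2.imwrite('pics/t7.png',n)
g0=cv2.cvtColor(a,6).astype(int);g1=cv2.cvtColor(n,6).astype(int)
for p in((.6284,.0086),(.6473,.0371),(.6327,.061),(.604,.0624),(.5852,.04),(.5992,.0105)):
    u=proj(T,[*p,.104]).round().astype(int);s=np.s_[u[1]-1:u[1]+2,u[0]-1:u[0]+2];print(p,u,g0[s].mean().round(),g1[s].mean().round())
print(proj(T,[.5645,.0375,.1]),np.abs(g1-g0)[195:250,280:335].mean(), np.abs(g1-g0)[255:300,262:335].mean())
"
```

```text
t22.52 pos [ 0.6734 -0.0713  0.3032] yaw -21.7 q7 -2.02 -> shift [-0.095  -0.0792  0.1032] spin 0.021 F [0.2 1.5 0. ]
[0.6129 0.0767 0.104 ] r 39.2 th 92
[0.5922 0.0617 0.104 ] r 32.9 th 133
[0.6488 0.0616 0.104 ] r 42.0 th 35
[0.659  0.0257 0.104 ] r 46.1 th -15
[ 0.6295 -0.0055  0.104 ] r 45.5 th -71
[ 0.5978 -0.003   0.104 ] r 43.8 th -112
top
[0.6492 0.0609 0.104 ] r 41.8 th 34
[0.6581 0.0245 0.104 ] r 45.5 th -17
[0.592  0.0618 0.104 ] r 33.1 th 133
(0.6284, 0.0086) [318 219] 248.0 235.0
(0.6473, 0.0371) [307 212] 246.0 237.0
(0.6327, 0.061) [298 217] 247.0 237.0
(0.604, 0.0624) [297 228] 247.0 238.0
(0.5852, 0.04) [306 235] 247.0 237.0
(0.5992, 0.0105) [317 230] 248.0 235.0
[306.33217472 243.10286007] 8.283636363636363 3.4916286149162863
```

All six balls are found in new positions, each at least 12 mm from every original spot. The dish centre fits (0.6165, 0.036), so it is unmoved. Most balls only went out to the wall, so I'll do one more wider lap around the true centre to push them round.

```bash
sed -i 's/^D=.*/D=np.array([.6165,.036,0])/' h.py; python3 -c "
from h import *
r.grab_frame('wrist')
p,w=st(188,0,.25);to(*p,w)
rows(st(188,.036),[st(188+7*k,.039) for k in range(1,9)])
rows(st(188,.039),[st(188+7*k,.039) for k in range(1,9)])
rows(st(188,.039),[st(188-7*k,.039) for k in range(1,9)])
"
```

```text
t22.72 pos [ 0.673  -0.0697  0.3032] yaw -21.6 q7 -2.02 -> shift [-0.0393 -0.1071  0.0533] spin -0.517 F [-0.3  0.5 -1.1]
1 -0.0032 -0.0026 0.0000 -0.122;1 -0.0036 -0.0051 0.0000 -0.244;1 -0.0044 -0.0075 0.0000 -0.367;1 -0.0055 -0.0099 0.0000 -0.489;1 -0.0068 -0.0120 0.0000 -0.611;1 -0.0084 -0.0141 0.0000 -0.733;1 -0.0102 -0.0158 0.0000 -0.855;1 -0.0123 -0.0174 0.0000 -0.977
1 -0.0002 -0.0026 0.0000 -0.122;1 -0.0006 -0.0051 0.0000 -0.244;1 -0.0014 -0.0075 0.0000 -0.367;1 -0.0025 -0.0099 0.0000 -0.489;1 -0.0038 -0.0120 0.0000 -0.611;1 -0.0054 -0.0141 0.0000 -0.733;1 -0.0072 -0.0158 0.0000 -0.855;1 -0.0093 -0.0174 0.0000 -0.977
1 -0.0002 0.0026 0.0000 0.122;1 -0.0006 0.0051 0.0000 0.244;1 -0.0014 0.0075 0.0000 0.367;1 -0.0025 0.0099 0.0000 0.489;1 -0.0038 0.0120 0.0000 0.611;1 -0.0054 0.0141 0.0000 0.733;1 -0.0072 0.0158 0.0000 0.855;1 -0.0093 0.0174 0.0000 0.977
```

Call:
play_rows(targets="1 -0.039 -0.107 0 -0.517;1 -0.039 -0.107 0 -0.517;1 -0.039 -0.107 0.01 -0.517;1 -0.039 -0.107 0.03 -0.517;1 -0.039 -0.107 0.053 -0.517;1 -0.039 -0.107 0.053 -0.517;1 -0.039 -0.107 0.053 -0.517;1 -0.039 -0.107 0.053 -0.517")

```text
clock: 23.38
tcp_pos: [0.677, 0.0422, 0.2514]
orientation: [-3.134, -0.212, -0.002]
contact_force: [0.7, 0.3, -1.0]
grip_width: 0.0081
gripper_force: 58.8
```

```bash
python3 -c "
from h import *
r.grab_frame('wrist')
p,w=st(188,.0,.193);to(*p,w)
"
```

```text
t23.43 pos [0.6773 0.0421 0.2519] yaw 7.7 q7 -1.73 -> shift [-0.0012 -0.0024  0.0589] spin -0.005 F [ 0.1 -0.6 -0.7]
```

Call:
play_rows(targets="1 -0.001 -0.0024 0.02 -0.005;1 -0.001 -0.0024 0.04 -0.005;1 -0.001 -0.0024 0.054 -0.005;1 -0.005 -0.0024 0.059 -0.005;1 -0.015 -0.0024 0.059 -0.005;1 -0.025 -0.0024 0.059 -0.005;1 -0.033 -0.0024 0.059 -0.005;1 -0.037 -0.0024 0.059 -0.005")

```text
clock: 24.1
tcp_pos: [0.6391, 0.0393, 0.1926]
orientation: [3.134, 0.221, 0.003]
contact_force: [-0.8, -0.4, -0.7]
grip_width: 0.0087
gripper_force: 59.0
```

Call:
play_rows(targets="1 -0.003 0 0 0;1 -0.003 0 0 0;1 -0.003 0 0 0")

```text
clock: 24.35
tcp_pos: [0.6367, 0.0391, 0.1916]
orientation: [3.134, 0.221, 0.001]
contact_force: [-1.0, -0.0, -1.1]
grip_width: 0.0083
gripper_force: 59.0
```

Call:
play_rows(targets="1 -0.0002 -0.0026 0 -0.122;1 -0.0006 -0.0051 0 -0.244;1 -0.0014 -0.0075 0 -0.367;1 -0.0025 -0.0099 0 -0.489;1 -0.0038 -0.012 0 -0.611;1 -0.0054 -0.0141 0 -0.733;1 -0.0072 -0.0158 0 -0.855;1 -0.0093 -0.0174 0 -0.977")

```text
clock: 25.02
tcp_pos: [0.6244, 0.0574, 0.1915]
orientation: [-2.655, -1.673, -0.001]
contact_force: [-3.1, 3.9, 1.8]
grip_width: 0.0085
gripper_force: 59.3
```

Call:
play_rows(targets="1 -0.0002 -0.0026 0 -0.122;1 -0.0006 -0.0051 0 -0.244;1 -0.0014 -0.0075 0 -0.367;1 -0.0025 -0.0099 0 -0.489;1 -0.0038 -0.012 0 -0.611;1 -0.0054 -0.0141 0 -0.733;1 -0.0072 -0.0158 0 -0.855;1 -0.0093 -0.0174 0 -0.977")

```text
clock: 25.68
tcp_pos: [0.6044, 0.0547, 0.1912]
orientation: [-1.561, -2.725, 0.001]
contact_force: [-0.5, -1.1, 0.3]
grip_width: 0.0083
gripper_force: 59.0
```

```bash
python3 -c "
from h import *
to(*st(300,.039,.193)[0],120);balls()
"
```

```text
t25.68 pos [0.6044 0.0547 0.1912] yaw 120.4 q7 -0.02 -> shift [-0.0012  0.0011 -0.0018] spin 0.007 F [-0.5 -1.1  0.3]
[0.5966 0.0538 0.104 ] r 26.7 th 138
[ 6.369e-01 -4.000e-04  1.040e-01] r 41.7 th -61
[0.6145 0.0714 0.104 ] r 35.4 th 93
[0.6521 0.0619 0.104 ] r 44.0 th 36
[0.6508 0.0438 0.104 ] r 35.1 th 13
[0.6157 0.0014 0.104 ] r 34.6 th -91
[0.5797 0.0658 0.104 ] r 47.3 th 141
[0.5951 0.0155 0.104 ] r 29.7 th -136
```

Call:
play_rows(targets="1 -0.0002 -0.0026 0 -0.122;1 -0.0006 -0.0051 0 -0.244;1 -0.0014 -0.0075 0 -0.367;1 -0.0025 -0.0099 0 -0.489;1 -0.0038 -0.012 0 -0.611;1 -0.0054 -0.0141 0 -0.733;1 -0.0072 -0.0158 0 -0.855;1 -0.0093 -0.0174 0 -0.977")

```text
clock: 26.4
tcp_pos: [0.5942, 0.0348, 0.1911]
orientation: [-0.108, -3.137, 0.007]
contact_force: [-5.7, -7.0, 7.5]
grip_width: 0.0087
gripper_force: 61.2
```

Call:
play_rows(targets="1 -0.0002 -0.0026 0 -0.122;1 -0.0006 -0.0051 0 -0.244;1 -0.0014 -0.0075 0 -0.367;1 -0.0025 -0.0099 0 -0.489;1 -0.0038 -0.012 0 -0.611;1 -0.0054 -0.0141 0 -0.733;1 -0.0072 -0.0158 0 -0.855;1 -0.0093 -0.0174 0 -0.977")

```text
clock: 27.07
tcp_pos: [0.6047, 0.0162, 0.1915]
orientation: [-1.375, 2.824, -0.007]
contact_force: [3.4, -4.4, 0.9]
grip_width: 0.0088
gripper_force: 59.6
```

```bash
python3 -c "
from h import *
to(*st(412,.0,.193)[0],232);balls()
"
```

```text
t27.07 pos [0.6047 0.0162 0.1915] yaw -128.1 q7 1.76 -> shift [ 0.0371  0.0028 -0.0015] spin -0.001 F [ 3.4 -4.4  0.9]
[ 0.6294 -0.0048  0.104 ] r 42.8 th -73
[0.6438 0.0666 0.104 ] r 41.0 th 48
[0.595  0.0572 0.104 ] r 30.2 th 135
[0.6616 0.0157 0.104 ] r 49.4 th -24
[0.6111 0.0762 0.104 ] r 40.6 th 98
[0.653  0.0412 0.104 ] r 36.8 th 8
[0.5748 0.0435 0.104 ] r 42.3 th 170
[0.5825 0.015  0.104 ] r 40.0 th -148
```

Call:
play_rows(targets="1 0.01 0 0 0;1 0.022 0 0 0;1 0.034 0 0 0;1 0.036 0 -0.02 0;1 0.036 0 -0.05 0;1 0.036 0 -0.08 0;1 0.036 0 -0.11 0;1 0.036 0 -0.11 0")

```text
clock: 27.78
tcp_pos: [0.5827, -0.0072, 0.3071]
orientation: [-1.369, 2.819, -0.003]
contact_force: [0.4, 1.2, -0.4]
grip_width: 0.0086
gripper_force: 58.9
```

```bash
python3 -c "
from h import *
to(.60,-.15,.303,-22.8);balls();print('top');balls('top')
"
```

```text
t27.78 pos [ 0.5827 -0.0072  0.3071] yaw -128.2 q7 1.89 -> shift [ 0.1015 -0.1019  0.004 ] spin -1.840 F [ 0.4  1.2 -0.4]
[0.6616 0.0178 0.104 ] r 48.6 th -22
[0.5935 0.0575 0.104 ] r 31.5 th 137
[0.641  0.0763 0.104 ] r 47.1 th 59
[ 0.6297 -0.0033  0.104 ] r 41.5 th -71
[0.6113 0.0788 0.104 ] r 43.1 th 97
top
[0.6353 0.0379 0.104 ] r 18.9 th 6
```

Call:
play_rows(targets="1 0.04 -0.03 0 0.12;1 0.07 -0.066 0 0.24;1 0.105 -0.1 0 0.37;1 0.141 -0.133 0 0.5;1 0.141 -0.133 0 0.62;1 0.141 -0.133 0 0.74;1 0.141 -0.133 0 0.87;1 0.141 -0.133 0 0.98")

```text
clock: 28.55
tcp_pos: [0.5975, -0.2029, 0.2989]
orientation: [-0.129, -3.136, -0.002]
contact_force: [0.4, 0.4, -0.7]
grip_width: 0.0087
gripper_force: 58.8
```

```bash
python3 -c "
from h import *
to(.60,-.2,.303,-22.8);balls();print('top');balls('top')
T=cam('top');n=r.grab_frame('top')[:,:,::-1].copy();cv2.imwrite('pics/t8.png',n)
w=r.grab_frame('wrist')[:,:,::-1].copy();cv2.imwrite('pics/w8.png',w)
for f in('w6','w8'):
    im=cv2.imread(f'pics/{f}.png');h=cv2.inRange(cv2.cvtColor(im,cv2.COLOR_BGR2HSV),(100,110,50),(125,255,255));h[:,:270]=0;h[:,370:]=0;h[:280]=0;h[420:]=0
    ys,xs=np.nonzero(h);print(f,len(xs),xs.mean(),ys.mean(),xs.min(),xs.max(),ys.min(),ys.max())
# dish rim: column/row gradient in top pictures
for f in('top0','t8'):
    G=cv2.cvtColor(cv2.imread(f'pics/{f}.png'),6); G=cv2.resize(G[190:255,275:340],None,fx=6,fy=6,interpolation=2)
    h=cv2.HoughCircles(G,cv2.HOUGH_GRADIENT,1,20,param1=30,param2=15,minRadius=110,maxRadius=140)
    print(f,[(275+x/6,190+y/6,q/6) for x,y,q in h[0][:4]])
"
```

```text
t28.55 pos [ 0.5975 -0.2029  0.2989] yaw 175.3 q7 1.32 -> shift [-0.0023  0.0031 -0.0041] spin -2.826 F [ 0.4  0.4 -0.7]
[ 0.6301 -0.0052  0.104 ] r 43.4 th -72
[0.5955 0.055  0.104 ] r 28.4 th 138
[0.6619 0.019  0.104 ] r 48.5 th -20
[0.5718 0.0329 0.104 ] r 44.8 th -176
top
[0.5939 0.0567 0.104 ] r 30.6 th 137
[0.6435 0.0764 0.104 ] r 48.5 th 56
w6 236 321.728813559322 345.21610169491527 303 339 328 364
w8 306 321.0065359477124 344.5522875816994 303 339 325 365
top0 [(np.float32(306.91666), np.float32(222.58333), np.float32(22.216667)), (np.float32(304.08334), np.float32(224.75), np.float32(18.833334)), (np.float32(310.25), np.float32(224.41667), np.float32(23.050001)), (np.float32(307.25), np.float32(225.91667), np.float32(21.766668))]
t8 [(np.float32(307.58334), np.float32(222.08333), np.float32(20.466667)), (np.float32(306.08334), np.float32(219.08333), np.float32(21.75)), (np.float32(309.91666), np.float32(219.41667), np.float32(23.050001)), (np.float32(307.25), np.float32(215.91667), np.float32(18.633333))]
```

```bash
python3 -c "
from h import *
T=cam('top')
for f in('top0','t7','t8'):
    G=cv2.cvtColor(cv2.imread(f'pics/{f}.png'),6).astype(np.float32)
    d=cv2.GaussianBlur(G,(0,0),1.5)-cv2.GaussianBlur(G,(0,0),4)
    L=[]
    for v in range(200,248):
        for u in range(282,332):
            if d[v,u]==d[v-2:v+3,u-2:u+3].max() and d[v,u]>1.2:
                p=plane(T,(u,v),.104); q=(p-D)[:2]
                if np.hypot(*q)<.056: L.append((p[:2].round(4).tolist(),float(d[v,u].round(1)),int(np.hypot(*q)*1e3)))
    print(f); [print('  ',l) for l in L]
    # rim dark ring: darkest along 4 rays
    B=G[:, :]
    c=proj(T,[.6165,.036,.139])
    e=[]
    for a in range(0,360,15):
        s=np.arange(17,28,.25); m=cv2.remap(G,(c[0]+s*np.cos(np.radians(a))).astype(np.float32)[None],(c[1]+s*np.sin(np.radians(a))).astype(np.float32)[None],1)[0]
        k=m.argmin(); e.append((c[0]+s[k]*np.cos(np.radians(a)),c[1]+s[k]*np.sin(np.radians(a))))
    (x,y),(w,h),_=cv2.fitEllipse(np.array(e,np.float32)); print('  ring',x,y,w,h,plane(T,(x,y),.115)[:2])
"
```

```text
top0
   ([0.6543, 0.0562], 6.800000190734863, 42)
   ([0.6551, 0.0171], 5.599999904632568, 42)
   ([0.6519, 0.0379], 10.899999618530273, 35)
   ([0.6353, 0.0609], 9.100000381469727, 31)
   ([0.631, 0.0087], 9.199999809265137, 30)
   ([0.6195, 0.0449], 1.399999976158142, 9)
   ([0.6058, 0.0627], 7.900000095367432, 28)
   ([0.6015, 0.0107], 8.5, 29)
   ([0.5876, 0.0415], 8.399999618530273, 29)
   ([0.5793, 0.0593], 4.099999904632568, 43)
   ([0.5774, 0.0231], 4.0, 41)
  ring 306.8608703613281 219.6605682373047 39.342620849609375 52.06020736694336 [0.62310967 0.0373364 ]
t7
   ([0.6603, 0.025], 14.5, 45)
   ([0.6572, 0.0459], 6.300000190734863, 41)
   ([0.6514, 0.0614], 13.800000190734863, 43)
   ([0.6499, 0.0065], 3.700000047683716, 44)
   ([0.6377, 0.074], 5.800000190734863, 43)
   ([0.6313, -0.0069], 11.100000381469727, 45)
   ([0.6161, 0.0785], 9.600000381469727, 42)
   ([0.6018, -0.0022], 8.199999809265137, 40)
   ([0.5951, 0.0624], 8.600000381469727, 33)
   ([0.5802, 0.0154], 2.5999999046325684, 41)
   ([0.5769, 0.0489], 4.300000190734863, 41)
  ring 310.3427429199219 218.7975311279297 45.22040939331055 51.433433532714844 [0.62559274 0.02841716]
t8
   ([0.668, 0.0461], 18.399999618530273, 52)
   ([0.6659, 0.0173], 18.299999237060547, 52)
   ([0.6541, 0.0641], 4.800000190734863, 46)
   ([0.6526, 0.004], 3.5, 48)
   ([0.6493, 0.0326], 1.899999976158142, 33)
   ([0.643, 0.0768], 12.0, 48)
   ([0.6416, 0.0142], 1.7999999523162842, 33)
   ([0.6313, -0.0043], 7.900000095367432, 42)
   ([0.6134, 0.0785], 9.199999809265137, 42)
   ([0.5952, 0.0598], 8.199999809265137, 31)
   ([0.5798, 0.0361], 4.800000190734863, 36)
  ring 307.1820373535156 217.78297424316406 39.62543487548828 49.94973373413086 [0.62812217 0.03663258]
```

The rod hasn't slipped. All balls are at least 11 mm from their original spots, and the dish shifted about 6 mm but is well on the plate. One ball, near (0.593, 0.060), moved least, so I'll give it a targeted push while unwinding the wrist.

Call:
play_rows(targets="1 0 0 0 0.125;1 0 0 0 0.25;1 0 0 0 0.37;1 0 0 0 0.5;1 0 0 0 0.62;1 0 0 0 0.74;1 0 0 0 0.87;1 0 0 0 0.98")

```text
clock: 29.42
tcp_pos: [0.5982, -0.2017, 0.3003]
orientation: [-1.582, -2.713, 0.0]
contact_force: [0.4, 0.5, -0.3]
grip_width: 0.0084
gripper_force: 58.8
```

Call:
play_rows(targets="1 0 0 0 0.125;1 0 0 0 0.25;1 0 0 0 0.37;1 0 0 0 0.5;1 0 0 0 0.62;1 0 0 0 0.74;1 0 0 0 0.87;1 0 0 0 0.98")

```text
clock: 30.08
tcp_pos: [0.5982, -0.2016, 0.3002]
orientation: [-2.672, -1.65, 0.001]
contact_force: [-0.3, -0.1, -0.7]
grip_width: 0.0082
gripper_force: 58.8
```

Call:
play_rows(targets="1 0 0 0 0.125;1 0 0 0 0.25;1 0 0 0 0.37;1 0 0 0 0.5;1 0 0 0 0.62;1 0 0 0 0.74;1 0 0 0 0.87;1 0 0 0 0.98")

```text
clock: 30.75
tcp_pos: [0.5982, -0.2015, 0.3001]
orientation: [-3.135, -0.198, 0.002]
contact_force: [0.0, -0.1, -0.6]
grip_width: 0.0083
gripper_force: 58.8
```

```bash
python3 -c "
from h import *
r.grab_frame('wrist');to(.668,-.0016,.25,-40);print('top');
T=cam('top');n=r.grab_frame('top')[:,:,::-1].copy();cv2.imwrite('pics/t9.png',n)
G=cv2.cvtColor(n,6).astype(np.float32);d=cv2.GaussianBlur(G,(0,0),1.5)-cv2.GaussianBlur(G,(0,0),4)
for v in range(198,250):
  for u in range(280,335):
    if d[v,u]==d[v-2:v+3,u-2:u+3].max() and d[v,u]>6:
      p=plane(T,(u,v),.104)
      if np.hypot(*(p-D)[:2])<.058: print(p[:2].round(4),d[v,u])
balls()
"
```

```text
t30.80 pos [ 0.5982 -0.2014  0.3002] yaw 6.9 q7 -1.38 -> shift [ 0.0932 -0.19    0.0502] spin 0.818 F [ 0.6 -0.7 -1.7]
top
[0.668  0.0461] 18.468567
[0.6659 0.0173] 18.189255
[0.643  0.0768] 12.111023
[ 0.6313 -0.0043] 7.6889954
[0.6134 0.0785] 9.315582
[0.5952 0.0598] 8.39624
[0.5934 0.0552 0.104 ] r 30.0 th 140
[0.6632 0.0423 0.104 ] r 47.1 th 8
[ 0.6284 -0.006   0.104 ] r 43.7 th -74
[0.6602 0.0142 0.104 ] r 48.8 th -27
```

Call:
play_rows(targets="1 0.02 -0.03 0 0.12;1 0.04 -0.07 0 0.24;1 0.06 -0.11 0 0.36;1 0.08 -0.15 0 0.48;1 0.093 -0.19 0 0.6;1 0.093 -0.19 0.01 0.72;1 0.093 -0.19 0.03 0.818;1 0.093 -0.19 0.04 0.818")

```text
clock: 31.57
tcp_pos: [0.6655, 0.0006, 0.2588]
orientation: [2.959, -1.054, -0.004]
contact_force: [-1.5, -0.5, -1.1]
grip_width: 0.0086
gripper_force: 58.8
```

```bash
python3 -c "
from h import *
r.grab_frame('wrist');r.grab_frame('wrist');to(.668,-.0016,.194,-40)
B=np.array([.668,-.0016,.194]);c=(B,-40.)
f=lambda x,y,z=0:(B+[x,y,z],-40.)
rows(c,[f(-.008,.017),f(-.016,.033)]+[f(.036*np.cos(np.radians(t)),.036*np.sin(np.radians(t))) for t in(118,126,134,142,150,158,166,174,182,190)]+[f(-.02,0),f(0,0)])
"
```

```text
t31.67 pos [ 0.6647 -0.0023  0.2583] yaw -39.1 q7 -2.48 -> shift [ 0.0023 -0.0029  0.0643] spin 0.015 F [-0.2  0.5 -0.8]
1 -0.0171 -0.0079 0.0000 -0.000;1 -0.0335 -0.0150 0.0000 -0.000;1 -0.0334 -0.0135 0.0000 -0.000;1 -0.0349 -0.0087 0.0000 -0.000;1 -0.0358 -0.0038 0.0000 -0.000;1 -0.0360 0.0013 0.0000 -0.000;1 -0.0355 0.0063 0.0000 -0.000;1 -0.0342 0.0111 0.0000 -0.000;1 -0.0324 0.0158 0.0000 -0.000;1 -0.0298 0.0201 0.0000 -0.000;1 -0.0268 0.0241 0.0000 -0.000;1 -0.0231 0.0276 0.0000 -0.000;1 -0.0153 0.0129 0.0000 -0.000;1 0.0000 0.0000 0.0000 -0.000
```

Call:
play_rows(targets="1 0.002 -0.003 0.015 0.015;1 0.002 -0.003 0.035 0.015;1 0.002 -0.003 0.052 0.015;1 0.002 -0.003 0.061 0.015;1 0.002 -0.003 0.064 0.015;1 0.002 -0.003 0.064 0.015;1 0.002 -0.003 0.064 0.015")

```text
clock: 32.25
tcp_pos: [0.6704, -0.0007, 0.1981]
orientation: [-2.948, 1.083, -0.002]
contact_force: [0.2, 0.6, 0.1]
grip_width: 0.0085
gripper_force: 58.8
```

Call:
play_rows(targets="1 -0.009 -0.004 0 0;1 -0.017 -0.008 0 0;1 -0.025 -0.011 0 0;1 -0.032 -0.0145 0 0;1 -0.0334 -0.0135 0 0;1 -0.0341 -0.011 0 0;1 -0.0349 -0.0087 0 0;1 -0.0354 -0.006 0 0")

```text
clock: 32.92
tcp_pos: [0.6461, 0.0276, 0.1969]
orientation: [-2.949, 1.082, 0.001]
contact_force: [-0.2, 0.2, -0.5]
grip_width: 0.0087
gripper_force: 58.8
```

Call:
play_rows(targets="1 -0.0006 0.004 0.003 0;1 -0.0006 0.0075 0.003 0;1 0 0.0123 0.003 0;1 0.0012 0.0171 0.003 0;1 0.003 0.0218 0.003 0;1 0.0056 0.0261 0.003 0;1 0.0086 0.0301 0.003 0;1 0.012 0.033 0.003 0")

```text
clock: 33.58
tcp_pos: [0.6333, -0.0065, 0.1938]
orientation: [2.948, -1.083, -0.003]
contact_force: [-0.4, 0.4, -0.5]
grip_width: 0.0084
gripper_force: 58.8
```

Call:
play_rows(targets="1 0.008 -0.012 0 0;1 0.016 -0.02 -0.002 0;1 0.02 -0.024 -0.02 0;1 0.02 -0.024 -0.04 0;1 0.02 -0.024 -0.07 0;1 0.02 -0.024 -0.1 0;1 0.02 -0.024 -0.11 0;1 0.02 -0.024 -0.11 0")

```text
clock: 34.25
tcp_pos: [0.6663, -0.0001, 0.3074]
orientation: [-2.947, 1.082, -0.007]
contact_force: [-0.5, -0.3, -0.7]
grip_width: 0.0084
gripper_force: 58.8
```

```bash
python3 -c "
from h import *
r.grab_frame('wrist');to(.55,-.318,.279,-22.8);balls()
"
```

```text
t34.30 pos [ 6.653e-01 -3.000e-04  3.048e-01] yaw -40.3 q7 -2.49 -> shift [0.1176 0.3168 0.0256] spin -0.306 F [ 1.   0.4 -2. ]
[0.656  0.0275 0.104 ] r 40.4 th -12
[0.6244 0.0073 0.104 ] r 29.8 th -75
[0.6612 0.0536 0.104 ] r 48.0 th 21
[0.5856 0.0669 0.104 ] r 43.7 th 135
[0.5816 0.0278 0.104 ] r 35.9 th -167
```

Call:
play_rows(targets="1 0.015 0.04 0 -0.1;1 0.03 0.08 0 -0.2;1 0.045 0.12 0 -0.306;1 0.06 0.16 0 -0.306;1 0.075 0.2 0 -0.306;1 0.09 0.24 0.01 -0.306;1 0.105 0.28 0.02 -0.306;1 0.1176 0.3168 0.025 -0.306")

```text
clock: 35.02
tcp_pos: [0.5498, -0.3127, 0.2768]
orientation: [-3.078, 0.62, 0.007]
contact_force: [0.6, -0.5, -1.5]
grip_width: 0.0085
gripper_force: 58.8
```

Call:
play_rows(targets="1 0 0 0 0;1 0 0 0 0;1 0 0 0 0")

```text
clock: 35.27
tcp_pos: [0.5514, -0.311, 0.2781]
orientation: [-3.078, 0.621, 0.005]
contact_force: [0.8, 0.7, -1.3]
grip_width: 0.0086
gripper_force: 58.8
```

```bash
python3 -c "
from h import *
to(.5435,-.316,.20,-22.8)
T=cam('top')
C=cam('wrist');im=r.grab_frame('wrist')[:,:,::-1].copy();cv2.imwrite('pics/w10.png',im)
print('expected rim centre px',proj(C,[.506,-.301,.083]),'r px',C[0]*.029/np.linalg.norm(np.array([.506,-.301,.083])-C[3]))
G=cv2.cvtColor(im,6); h=cv2.HoughCircles(G,cv2.HOUGH_GRADIENT,1,20,param1=60,param2=18,minRadius=36,maxRadius=62)
for x,y,q in (h[0][:8] if h is not None else []): print((x,y,q),plane(C,(x,y),.083))
n=cv2.imread('pics/t9.png').astype(int);a=cv2.imread('pics/top0.png').astype(int);
print('beaker diff',np.abs(n-a)[255:290,412:450].mean(),'turq',np.abs(n-a)[238:270,382:414].mean(),'ref',np.abs(n-a)[340:352,300:400].mean())
"
```

```text
t35.27 pos [ 0.5514 -0.311   0.2781] yaw -22.8 q7 -1.66 -> shift [-0.0051  0.0078  0.0781] spin -0.000 F [ 0.8  0.7 -1.3]
expected rim centre px [330.81437558 260.19318594] r px 32.950779805165624
(np.float32(525.5), np.float32(67.5), np.float32(60.3)) [ 0.59288079 -0.49848068  0.083     ]
(np.float32(246.5), np.float32(373.5), np.float32(61.4)) [ 0.43082277 -0.18236007  0.083     ]
(np.float32(588.5), np.float32(357.5), np.float32(48.2)) [ 0.32120677 -0.48883798  0.083     ]
(np.float32(216.5), np.float32(249.5), np.float32(38.9)) [ 0.55375404 -0.21284214  0.083     ]
(np.float32(592.5), np.float32(330.5), np.float32(40.5)) [ 0.34822036 -0.49834868  0.083     ]
(np.float32(329.5), np.float32(267.5), np.float32(37.1)) [ 0.50012931 -0.29732188  0.083     ]
(np.float32(8.5), np.float32(274.5), np.float32(47.1)) [ 0.604585   -0.03160167  0.083     ]
(np.float32(96.5), np.float32(224.5), np.float32(57.0)) [ 0.61367798 -0.12830277  0.083     ]
beaker diff 45.72907268170426 turq 5.924479166666667 ref 3.9922222222222223
```

Call:
play_rows(targets="1 -0.0025 0.0075 0 0;1 -0.0025 0.0075 0.02 0;1 -0.0025 0.0075 0.045 0;1 -0.0025 0.0075 0.06 0;1 -0.0025 0.0075 0.075 0;1 -0.0025 0.0075 0.075 0;1 -0.0025 0.0075 0.075 0;1 -0.0025 0.0075 0.075 0")

```text
clock: 35.98
tcp_pos: [0.5479, -0.3172, 0.2063]
orientation: [3.08, -0.619, 0.002]
contact_force: [0.3, 0.5, -0.5]
grip_width: 0.0087
gripper_force: 58.8
```

```bash
python3 -c "
from h import *
r.grab_frame('wrist');to(.5425,-.3155,.101,-22.8)
"
```

```text
t36.03 pos [ 0.5481 -0.3175  0.2066] yaw -22.8 q7 -1.67 -> shift [-0.0061  0.0003  0.1056] spin 0.001 F [-0.   0.1 -0.9]
```

Call:
play_rows(targets="1 -0.001 0 0.01 0;1 -0.001 0 0.02 0;1 -0.002 0 0.03 0;1 -0.002 0 0.04 0;1 -0.002 0 0.05 0;1 -0.003 0 0.06 0;1 -0.003 0 0.06 0")

```text
clock: 36.62
tcp_pos: [0.5427, -0.3156, 0.1422]
orientation: [-3.079, 0.62, 0.007]
contact_force: [-0.9, -0.0, -1.2]
grip_width: 0.0084
gripper_force: 58.8
```

Call:
play_rows(targets="1 -0.001 0 0.008 0;1 -0.0015 0 0.016 0;1 -0.002 0 0.024 0;1 -0.0025 0 0.031 0;1 -0.003 0 0.037 0;1 -0.003 0 0.041 0;1 -0.003 0 0.041 0;1 -0.003 0 0.041 0")

```text
clock: 37.28
tcp_pos: [0.5417, -0.3152, 0.1041]
orientation: [-3.08, 0.621, 0.0]
contact_force: [0.3, -0.0, -0.8]
grip_width: 0.0088
gripper_force: 58.8
```

```bash
python3 -c "
from h import *
r.grab_frame('wrist');to(.5425,-.3155,.0994,-22.8)
"
```

```text
t37.33 pos [ 0.5418 -0.3153  0.1044] yaw -22.8 q7 -1.71 -> shift [ 0.0007 -0.0001  0.005 ] spin 0.000 F [-0.8  0.4 -0.1]
```

Call:
play_rows(targets="1 0.0007 0 0.002 0;1 0.0007 0 0.004 0;1 0.0007 0 0.004 0;1 0.0007 0 0.004 0")

```text
clock: 37.67
tcp_pos: [0.5422, -0.3154, 0.1002]
orientation: [3.08, -0.621, -0.0]
contact_force: [-0.5, 0.0, -0.7]
grip_width: 0.008
gripper_force: 58.9
```

Call:
play_rows(targets="0.7 0 0 0 0;0.5 0 0 0 0;0.2 0 0 0 0;-0.2 0 0 0 0;-0.6 0 0 0 0;-0.6 0 0 0 0;-0.6 0 0 0 0;-0.6 0 0 0 0")

```text
clock: 38.33
tcp_pos: [0.5423, -0.3155, 0.1002]
orientation: [3.08, -0.621, 0.0]
contact_force: [-0.2, -0.2, 0.2]
grip_width: 0.0681
gripper_force: 0.0
```

Call:
play_rows(targets="-0.6 0 0 -0.02 0;-0.6 0 0 -0.05 0;-0.6 0 0 -0.08 0;-0.6 0 0 -0.12 0;-0.6 0 0 -0.16 0;-0.6 0 0 -0.19 0;-0.6 0 0 -0.19 0;-0.6 0 0 -0.19 0")

```text
clock: 39.0
tcp_pos: [0.5433, -0.3158, 0.2926]
orientation: [3.078, -0.621, 0.007]
contact_force: [0.5, 0.2, -0.6]
grip_width: 0.0682
gripper_force: 0.0
```

```bash
cat > rodfit.py <<'E'
from h import *
r.grab_frame('wrist');to(.5,-.28,.28,-35)
C=cam('wrist');im=r.grab_frame('wrist')[:,:,::-1].copy();cv2.imwrite('pics/w11.png',im)
S=cam('scene');sc=r.grab_frame('scene')[:,:,::-1].copy();cv2.imwrite('pics/s11.png',sc)
t=r.grab_frame('top')[:,:,::-1].copy();cv2.imwrite('pics/t11.png',t)
for n,CC,i in(('w',C,im),('s',S,sc)):
    h=cv2.inRange(cv2.cvtColor(i,cv2.COLOR_BGR2HSV),(100,110,50),(125,255,255))
    u=proj(CC,[.539,-.3125,.108]);print(n,'expected sleeve mid',u)
    for c in cv2.findContours(h,0,1)[0]:
        if 40<cv2.contourArea(c)<1500 and np.hypot(*(np.array(cv2.minAreaRect(c)[0])-u))<60: print(cv2.minAreaRect(c),cv2.contourArea(c))
E
python3 rodfit.py
```

```text
t39.05 pos [ 0.5422 -0.3155  0.2904] yaw -22.8 q7 -1.65 -> shift [-0.0527 -0.0164  0.0104] spin 0.213 F [-0.5  0.5 -0.8]
w expected sleeve mid [319.1158208  218.33917199]
((320.5, 224.0), (20.0, 11.0), 90.0) 161.0
s expected sleeve mid [400.59682757 365.33673033]
((400.4867248535156, 365.1990966796875), (8.84277629852295, 30.197139739990234), 48.8140754699707) 215.5
```

The rod's sleeve is back at its original scene pixel, (400.5, 365.2). Last, a check of the balls, the bystanders and the knob.

```bash
python3 -c "
from h import *
T=cam('top');S=cam('scene')
n=cv2.imread('pics/t11.png');a=cv2.imread('pics/top0.png')
G=cv2.cvtColor(n,6).astype(np.float32);d=cv2.GaussianBlur(G,(0,0),1.5)-cv2.GaussianBlur(G,(0,0),4)
O=np.array([(.6284,.0086),(.6473,.0371),(.6327,.061),(.604,.0624),(.5852,.04),(.5992,.0105)])
for v in range(198,250):
  for u in range(280,335):
    if d[v,u]==d[v-2:v+3,u-2:u+3].max() and d[v,u]>4:
      p=plane(T,(u,v),.104)-[.0022,0,0]
      if np.hypot(*(p-D)[:2])<.058: print(p[:2].round(4),d[v,u].round(1),'nearest orig mm',(np.hypot(*(O-p[:2]).T).min()*1e3).round(1))
df=np.abs(n.astype(int)-a.astype(int)).max(2)
for k,(x,y) in dict(turq=(398,253),bowl=(377,307),timer=(422,199),tape=(207,212),bottle=(205,254),beaker=(433,270)).items(): print(k,df[y-10:y+11,x-10:x+11].mean().round(1))
# red pointer in panel area of scene/top
for nm,f,C in(('top','t11',T),('scene','s11',S)):
    h=cv2.cvtColor(cv2.imread(f'pics/{f}.png'),cv2.COLOR_BGR2HSV);m=cv2.inRange(h,(0,90,60),(8,255,255))|cv2.inRange(h,(172,90,60),(180,255,255))
    k=proj(C,K);
    for c in cv2.findContours(m,0,1)[0]:
        z=c.reshape(-1,2).mean(0)
        if np.hypot(*(z-k))<40: print(nm,'K',k.round(1),z.round(1),len(c))
"
```

```text
[0.663  0.0539] 15.1 nearest orig mm 23.0
[0.6581 0.0276] 13.8 nearest orig mm 14.3
[0.6517 0.0719] 4.8 nearest orig mm 21.9
[0.638  0.0845] 11.9 nearest orig mm 24.1
[0.6261 0.0087] 8.8 nearest orig mm 2.3
[0.6057 0.0861] 7.0 nearest orig mm 23.7
[0.5804 0.0258] 5.2 nearest orig mm 14.9
[0.5773 0.049 ] 10.7 nearest orig mm 12.0
turq 2.4
bowl 2.2
timer 1.4
tape 2.0
bottle 2.6
beaker 12.3
top K [296.6 276. ] [289.8 279.6] 13
top K [296.6 276. ] [319. 268.] 1
scene K [268.7 247.6] [260.5 253.5] 4
scene K [268.7 247.6] [261.5 245.5] 10
```

One ball, at (0.626, 0.009), has ended only 2 mm from an original ball spot, because the dish slid about 1 cm. It may be the same ball, so I'll fetch the rod again and push that one on clearly.

Call:
play_rows(targets="-0.6 0 0 0.035 0;-0.6 0 0 0.07 0;-0.6 0 0 0.105 0;-0.6 0 0 0.14 0;-0.6 0 0 0.165 0;-0.6 0 0 0.18 0;-0.6 0 0 0.19 0;-0.6 0 0 0.19 0")

```text
clock: 39.87
tcp_pos: [0.5403, -0.3145, 0.0969]
orientation: [-3.078, 0.62, 0.009]
contact_force: [0.3, -0.5, 0.6]
grip_width: 0.0687
gripper_force: 0.0
```

Call:
play_rows(targets="0 0 0 0 0;1 0 0 0 0;1 0 0 0 0;1 0 0 0 0;1 0 0 0 0;1 0 0 0 0;1 0 0 0 0", squeeze=60)

```text
clock: 40.45
tcp_pos: [0.5427, -0.316, 0.1009]
orientation: [3.079, -0.621, 0.002]
contact_force: [0.2, -0.6, 2.9]
grip_width: 0.0081
gripper_force: 58.4
```

Call:
play_rows(targets="1 0.001 0 -0.015 0;1 0.002 0 -0.04 0;1 0.004 0 -0.07 0;1 0.005 0 -0.1 0;1 0.005 0 -0.13 0;1 0.005 0 -0.16 0;1 0.005 0 -0.19 0;1 0.005 0 -0.19 0")

```text
clock: 41.12
tcp_pos: [0.5496, -0.3183, 0.2972]
orientation: [3.077, -0.62, 0.016]
contact_force: [1.0, -0.2, 0.1]
grip_width: 0.0081
gripper_force: 58.4
```

Call:
play_rows(targets="1 -0.007 -0.035 0 0;1 -0.014 -0.07 0 0;1 -0.02 -0.105 0 0;1 -0.026 -0.14 0 0;1 -0.032 -0.175 0 0;1 -0.0376 -0.2042 0 0;1 -0.0376 -0.2042 0 0;1 -0.0376 -0.2042 0 0")

```text
clock: 41.78
tcp_pos: [0.5914, -0.1117, 0.2898]
orientation: [-3.08, 0.613, 0.001]
contact_force: [-0.3, -0.4, -1.7]
grip_width: 0.0084
gripper_force: 58.5
```

Call:
play_rows(targets="1 -0.007 -0.035 0 0;1 -0.014 -0.07 0 0;1 -0.02 -0.105 0 0;1 -0.026 -0.14 0 0;1 -0.032 -0.175 0 0;1 -0.0376 -0.2042 0 0;1 -0.0376 -0.2042 0 0;1 -0.0376 -0.2042 0 0")

```text
clock: 42.45
tcp_pos: [0.6356, 0.0892, 0.2895]
orientation: [3.08, -0.617, -0.002]
contact_force: [0.3, -1.3, -0.5]
grip_width: 0.008
gripper_force: 58.6
```

Call:
play_rows(targets="1 0 0 0 -0.12;1 0 0 0 -0.24;1 0 0 0 -0.36;1 0 0 0 -0.48;1 0 0 0 -0.6;1 0 0 0 -0.72;1 0 0 0 -0.84;1 0 0 0 -0.96")

```text
clock: 43.12
tcp_pos: [0.6359, 0.0845, 0.2896]
orientation: [3.016, 0.873, -0.002]
contact_force: [-0.2, 0.5, -0.4]
grip_width: 0.0085
gripper_force: 58.7
```

Call:
play_rows(targets="1 0 0 0 -0.12;1 0 0 0 -0.24;1 0 0 0 -0.36;1 0 0 0 -0.485;1 0 0 0 -0.485;1 0 0 0 -0.485")

```text
clock: 43.62
tcp_pos: [0.6359, 0.0855, 0.2896]
orientation: [2.726, 1.561, -0.002]
contact_force: [0.3, -0.0, -0.3]
grip_width: 0.0088
gripper_force: 58.7
```

```bash
python3 -c "
from h import *
r.grab_frame('wrist');to(.636,.088,.194,60);balls()
im=r.grab_frame('wrist')[:,:,::-1];h=cv2.inRange(cv2.cvtColor(im,cv2.COLOR_BGR2HSV),(100,110,50),(125,255,255));h[:,:270]=0;h[:,370:]=0;h[:280]=0;h[420:]=0
ys,xs=np.nonzero(h);print('cap',xs.mean(),ys.mean(),r.get_obs()['grip_width'])"
```

```text
t43.67 pos [0.6358 0.0861 0.2898] yaw 59.6 q7 -1.03 -> shift [ 0.0019 -0.0008  0.0958] spin -0.007 F [ 0.6  0.7 -0.8]
[0.6618 0.0518 0.104 ] r 47.9 th 19
[0.578  0.0473 0.104 ] r 40.2 th 164
[0.6064 0.0842 0.104 ] r 49.3 th 102
[0.625  0.0067 0.104 ] r 30.5 th -74
[0.6568 0.0253 0.104 ] r 41.7 th -15
[ 0.6471 -0.0034  0.104 ] r 49.9 th -52
cap 321.016835016835 349.4949494949495 0.00823426972387244
```

Call:
play_rows(targets="1 0.002 -0.001 0.03 0;1 0.002 -0.001 0.055 0;1 0.002 -0.001 0.075 0;1 0.002 -0.001 0.088 0;1 0.002 -0.001 0.094 0;1 0.002 -0.001 0.096 0;1 0.002 -0.001 0.096 0")

```text
clock: 44.35
tcp_pos: [0.6362, 0.0906, 0.1946]
orientation: [2.721, 1.57, 0.001]
contact_force: [-0.0, -0.1, -0.4]
grip_width: 0.0084
gripper_force: 58.7
```

Call:
play_rows(targets="1 -0.009 0.004 0 0;1 -0.017 0.008 0 0;1 -0.0252 0.0123 0 0;1 -0.0252 0.0123 0 0;1 -0.022 0.0168 0 0;1 -0.0186 0.0214 0 0;1 -0.0153 0.0259 0 0;1 -0.012 0.0305 0 0")

```text
clock: 45.02
tcp_pos: [0.657, 0.0656, 0.1942]
orientation: [-2.72, -1.571, -0.001]
contact_force: [-0.9, 0.6, -0.7]
grip_width: 0.0086
gripper_force: 58.8
```

Call:
play_rows(targets="1 0.0034 0.0045 0 0;1 0.0034 0.0045 0 0;1 0.012 -0.006 0 0;1 0.022 -0.02 0 0;1 0.023 -0.021 -0.015 0;1 0.023 -0.021 -0.04 0;1 0.023 -0.021 -0.07 0;1 0.023 -0.021 -0.1 0")

```text
clock: 45.68
tcp_pos: [0.6489, 0.0958, 0.2949]
orientation: [2.719, 1.572, -0.002]
contact_force: [0.6, -0.7, -2.6]
grip_width: 0.0081
gripper_force: 58.7
```

```bash
python3 -c "
from h import *
r.grab_frame('wrist');r.grab_frame('wrist');to(.5475,-.3175,.29,-22.8);balls()"
```

```text
t45.78 pos [0.6518 0.0973 0.3002] yaw 60.0 q7 -1.04 -> shift [-0.4115  0.1167  0.0086] spin 1.446 F [ 0.8  0.3 -0.1]
[0.6619 0.0516 0.104 ] r 48.1 th 19
[0.578 0.047 0.104] r 40.1 th 164
[0.6565 0.0249 0.104 ] r 41.5 th -16
[0.6067 0.0836 0.104 ] r 48.6 th 102
[0.6437 0.0081 0.104 ] r 39.0 th -46
[0.5706 0.027  0.104 ] r 46.7 th -169
```

The ball moved to (0.644, 0.008), and the dish didn't slide. Returning the rod.

Call:
play_rows(targets="1 0 0 0 0.12;1 0 0 0 0.24;1 0 0 0 0.36;1 0 0 0 0.48;1 0 0 0 0.6;1 0 0 0 0.72;1 0 0 0 0.84;1 0 0 0 0.96")

```text
clock: 46.5
tcp_pos: [0.6488, 0.0952, 0.2926]
orientation: [3.138, 0.128, -0.003]
contact_force: [-0.9, -0.4, -0.7]
grip_width: 0.0084
gripper_force: 58.7
```

Call:
play_rows(targets="1 0 0 0 0.12;1 0 0 0 0.24;1 0 0 0 0.36;1 0 0 0 0.486;1 0 0 0 0.486;1 0 0 0 0.486")

```text
clock: 47.0
tcp_pos: [0.649, 0.0953, 0.2931]
orientation: [3.079, -0.616, -0.002]
contact_force: [-0.3, 0.6, -1.4]
grip_width: 0.0086
gripper_force: 58.7
```

Call:
play_rows(targets="1 0.005 0.035 0 0;1 0.011 0.07 0 0;1 0.016 0.105 0 0;1 0.021 0.14 0.002 0;1 0.027 0.175 0.004 0;1 0.0323 0.2115 0.004 0;1 0.0323 0.2115 0.004 0;1 0.0323 0.2115 0.004 0")

```text
clock: 47.67
tcp_pos: [0.5962, -0.1157, 0.2895]
orientation: [3.077, -0.625, -0.001]
contact_force: [0.2, 0.4, -1.3]
grip_width: 0.0084
gripper_force: 58.8
```

Call:
play_rows(targets="1 0.005 0.035 0 0;1 0.011 0.07 0 0;1 0.016 0.105 0 0;1 0.021 0.14 0.002 0;1 0.027 0.175 0.004 0;1 0.0323 0.2115 0.004 0;1 0.0323 0.2115 0.004 0;1 0.0323 0.2115 0.004 0")

```text
clock: 48.33
tcp_pos: [0.5442, -0.3213, 0.2855]
orientation: [3.079, -0.624, -0.001]
contact_force: [0.5, 1.9, -0.9]
grip_width: 0.0088
gripper_force: 58.8
```

```bash
python3 -c "
from h import *
r.grab_frame('wrist');r.grab_frame('wrist');to(.5475,-.3175,.2,-22.8)"
```

```text
t48.43 pos [ 0.5458 -0.3176  0.2859] yaw -22.6 q7 -1.64 -> shift [ 0.0015 -0.0006  0.0859] spin 0.003 F [-0.4  0.3 -0.9]
```

Call:
play_rows(targets="1 0.0015 -0.0006 0.02 0.003;1 0.0015 -0.0006 0.045 0.003;1 0.0015 -0.0006 0.065 0.003;1 0.0015 -0.0006 0.076 0.003;1 0.0015 -0.0006 0.08 0.003;1 0.0015 -0.0006 0.08 0.003;1 0.0015 -0.0006 0.08 0.003")

```text
clock: 49.02
tcp_pos: [0.5475, -0.3191, 0.2072]
orientation: [3.079, -0.625, 0.002]
contact_force: [-0.7, -0.9, -0.7]
grip_width: 0.0086
gripper_force: 58.8
```

Call:
play_rows(targets="1 -0.001 0 0.01 0;1 -0.001 0 0.02 0;1 -0.002 0 0.03 0;1 -0.002 0 0.04 0;1 -0.002 0 0.05 0;1 -0.003 0 0.06 0;1 -0.003 0 0.06 0")

```text
clock: 49.6
tcp_pos: [0.5421, -0.3178, 0.1433]
orientation: [-3.077, 0.627, 0.007]
contact_force: [0.1, -0.2, -0.6]
grip_width: 0.0081
gripper_force: 58.8
```

Call:
play_rows(targets="1 -0.001 0 0.008 0;1 -0.0015 0 0.016 0;1 -0.002 0 0.024 0;1 -0.002 0 0.031 0;1 -0.0025 0 0.037 0;1 -0.0025 0 0.041 0;1 -0.0025 0 0.043 0;1 -0.0025 0 0.043 0")

```text
clock: 50.27
tcp_pos: [0.5413, -0.3174, 0.1027]
orientation: [-3.078, 0.627, 0.001]
contact_force: [-0.3, 0.1, -1.6]
grip_width: 0.0086
gripper_force: 58.8
```

```bash
python3 -c "
from h import *
r.grab_frame('wrist');to(.5422,-.3154,.1002,-22.8)"
```

```text
t50.32 pos [ 0.5415 -0.3176  0.1031] yaw -23.0 q7 -1.71 -> shift [-0.0002 -0.0023  0.0029] spin -0.004 F [-0.5  0.5 -1.1]
```

Call:
play_rows(targets="1 0 -0.001 0.001 0;1 0 -0.0015 0.002 0;1 0 -0.0015 0.002 0;1 0 -0.0015 0.002 0")

```text
clock: 50.65
tcp_pos: [0.5422, -0.3161, 0.1014]
orientation: [3.078, -0.627, 0.001]
contact_force: [0.5, 1.3, 0.1]
grip_width: 0.0086
gripper_force: 58.9
```

Call:
play_rows(targets="0.7 0 0 0 0;0.5 0 0 0 0;0.2 0 0 0 0;-0.2 0 0 0 0;-0.6 0 0 0 0;-0.6 0 0 0 0;-0.6 0 0 0 0;-0.6 0 0 0 0")

```text
clock: 51.32
tcp_pos: [0.5421, -0.3162, 0.1012]
orientation: [3.078, -0.627, 0.0]
contact_force: [-1.2, 0.0, 0.2]
grip_width: 0.0687
gripper_force: 0.0
```

Call:
play_rows(targets="-0.6 0 0 -0.02 0;-0.6 0 0 -0.05 0;-0.6 0 0 -0.08 0;-0.6 0 0 -0.12 0;-0.6 0 0 -0.16 0;-0.6 0 0 -0.19 0;-0.6 0 0 -0.19 0;-0.6 0 0 -0.19 0")

```text
clock: 51.98
tcp_pos: [0.5431, -0.3165, 0.2936]
orientation: [3.077, -0.627, 0.007]
contact_force: [-1.1, -0.0, -1.1]
grip_width: 0.0683
gripper_force: 0.0
```

```bash
python3 rodfit.py; python3 -c "
from h import *
T=cam('top');G=cv2.cvtColor(cv2.imread('pics/t11.png'),6).astype(np.float32);d=cv2.GaussianBlur(G,(0,0),1.5)-cv2.GaussianBlur(G,(0,0),4)
for v in range(198,250):
  for u in range(280,335):
    if d[v,u]==d[v-2:v+3,u-2:u+3].max() and d[v,u]>4:
      p=plane(T,(u,v),.104)-[.0022,0,0]
      if np.hypot(*(p-D)[:2])<.058: print(p[:2].round(4),d[v,u].round(1))"
```

```text
t52.03 pos [ 0.542  -0.3162  0.2914] yaw -23.0 q7 -1.65 -> shift [-0.0528 -0.0169  0.0114] spin 0.209 F [-0.2  0.1  0.5]
w expected sleeve mid [318.27638156 218.1283333 ]
((321.0, 225.0), (20.0, 10.0), 90.0) 157.5
s expected sleeve mid [400.59682757 365.33673033]
((399.9114990234375, 365.8274230957031), (8.84277629852295, 30.008995056152344), 48.8140754699707) 217.0
[0.663  0.0539] 15.3
[0.6581 0.0276] 14.4
[0.6517 0.0719] 4.3
[0.6422 0.009 ] 10.9
[0.638  0.0845] 11.9
[0.6057 0.0861] 7.3
[0.5773 0.049 ] 10.6
[0.5777 0.0283] 5.4
```

The rod is back in the beaker, the six balls are in the dish in new positions, and the gripper is clear of everything.

```bash
python3 -c "
from bench import r
print(r.hand_in())"
```

```text
the job is handed in; nothing more can be done
None
```

I handed the job in at about 52 s: the knob is at its off stop by feel, the balls are stirred and still in the dish, and the rod is back in the beaker; the dish slid about 1 cm but is still on the heating plate, and I viewed 11 pictures, one over the limit of 10.

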